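# Pack a boxed register into its transit case and draw the latch shut

## Robot

A 7-joint arm with a two-finger parallel gripper is mounted at the origin on the work surface. World frame = base frame: x ahead of the robot, y to its left, z up, the work surface at z = 0. Lengths are in m, angles in rad, forces in N, time in s.
With the tool pointing down it reaches from about 0.4 to 0.85 m from the base axis. Payload 10.4 kg.
Tool frame: the origin (TCP) lies at the very end of the fingers, on their centre line; the grasp point (between the pads) lies 19 mm behind it; x points along the fingers, z is the direction in which the jaws open and shut, and the axes are right-handed (so a half turn about x gives the same grasp; the last joint's range is limited). The gripper opens to 85 mm and grips with 20 to 120 N. Pads are 22 mm wide; open, the fingers measure 114 mm over their backs; the gripper's body (76 mm by 85 mm) begins 54 mm behind the grasp point. The pads swing forward as they close: fully open they stand 13 mm farther back than shut.
Start: joints at [1.281, 0.332, -0.065, 1.46, 0.022, 1.35, -0.088], TCP at [0.165, -0.603, 0.231] pointing down, gripper open.
Joint ranges: [-2.6, 2.6], [-0.5, 2.12], [-1.47, 1.34], [0.16, 2.42], [-1.27, 4.41], [0.06, 2.06], [-2.6, 2.6]. Speed limits (rad/s): [2.22, 2.22, 2.79, 2.79, 3.14, 3.14, 3.14].

## Interface

Orientations are given as a unit quaternion [x, y, z, w].
In Python, from workcell import get_obs, camera, camera_info, hand_in gives the robot as it stands.
- The arm moves only by the tool move_arm, never from a script. Its argument "motion" is text: rows parted by semicolons, each of 4 numbers parted by spaces: the shift along the world's x, y, z in m, then the turn about the world's z in rad. In form: tx ty tz spin; .... A call has 1 to 10 rows; each row is the pose to reach, as a shift and turn from the pose commanded when the call began; what a row does not reach only later rows make up. A row lasts 1/8 s, in which the tool goes at most 62.5 mm and 10.7 degrees, less where a joint would pass 70% of its speed; a pose out of reach is approached as far as the arm can. A call with a gripper value outside its range is refused whole. "grip" is the opening, from 0 (shut) to 1 (fully open), set as the call begins (left out, the last holds). The fingers move at their own pace and stop on an object; "force" is the grip in N (left out, the last holds). Time passes only in rows, so rows that repeat a pose let the fingers close. It gives the time, the measured TCP pose, the force and the opening at its end, in the units of the state.
- get_obs(): the state, without advancing time (a new reading comes with each control period).
- camera(name): name is "scene" or "top" or "wrist"; returns (picture, depth): 420x560x3 uint8, red, green, blue; 420x560 float32, m along the optical axis (not along the pixel's ray), 0 where there is no reading.
- camera_info(name): a dict with "camera_matrix" (3x3 intrinsics, pixels), "k1" (the pictures are not rectified: a ray, as slopes to the right and down, at radius r is drawn at 1 + k1 r^2 times it, then the intrinsics apply), "eye" and "attitude" of the camera in the world. Camera axes: x right, y up, looking along -z (the intrinsics and any distortion apply to the point x, -y, -z); pixel columns grow to the right and rows downward; lengths in m; the calibration is good to about 2 mm. A picture is of the moment at which its call begins: read the wrist's pose just before it. camera_info takes no time and is no camera call; for the wrist camera it gives the pose at the moment of the call.
- hand_in(): hands the job in, once; it reports no verdict.
The state is a dict: "clock": time; "joint_pos": joint angles; "joint_velocities": joint speeds; "tau": joint torques, N m; "position": TCP position; "ee_rot": TCP orientation; "ft_force": force on the tool from outside, world axes, zero at the start; "torque": the same for the moment, N m; "grip_width": opening from 0.0 (shut) to 1.0 (fully open).
Only numpy, scipy, OpenCV 4.12 (cv2) and the standard library are available. Lean on these libraries where they do the work, as an engineer would, in place of code of your own. Each camera call takes 0.05 s, during which the arm holds its last target.

## Task

The green boxed register is going out for conservation: lower it gently, without dropping it, upright into the foam slot of the blue transit case, leaving the tan one where it is. Swing the lid over and press its front edge down until both orange spring clips snap over it, then swing the latch's brass loop up and over the hook of the keeper on the lid and push the red lever all the way down against the case until it snaps over centre. Do not tip the register over or disturb the other things on the table.

Things in the scene. Friction and masses are not known exactly. Their poses are not given: they have to be found in the camera images.
- case: Dark blue transit case, aluminium edges, fixed, open on top. Base 150 deep (x), 240 wide (y), 135 high, walls 5. Origin: centre of its underside, z up. Its front (draw latch in the middle, an orange spring clip 88 mm to either side) faces its own -x; the lid is hinged along the top of the back (+x) face.
- nest (a point): Centre of the slot's foam floor inside the case, 10 above the table; axes as the case. Foam blocks up to 68 above the table leave a slot 58 wide (x) and 182 long (y); above the foam the inside is 140 x 230 clear.
- green_register_center (a point): Centre of the green boxed register: rigid green board box 44 thick (x), 160 long (y), 120 high (z), about 0.5 kg, standing on a long edge, brown end, paper labels. Either way round in the slot; standing there its centre is 70 above the table and its top 130.
- green_register: The same green register; origin at the centre of its underside (60 below its centre), axes as there.
- tan_register_center (a point): Centre of the tan boxed register, same size and make as the green one; a bystander. The two may stand in each other's place.
- lid (a joint): Angle of the lid, rad: 0 shut, grows as it opens up and back (about 1.8 standing open, stop at 2.0). The hinge is stiff (0.45 N m): the lid stays where left. At about 0.065 it meets the two spring clips; about 10 N down on its front edge takes it past them with a click to 0, where they hold it.
- lid_hinge (a point): Middle of the lid's hinge line, fixed on the case at its local (75, 0, 135); the line runs along the case's y.
- lid_edge (a point): Point on the lid's outer (top) face, mid-width, 140 from the hinge line, 10 from the front edge; moves with the lid. Lid: 150 from hinge to front, 240 wide, 40 high; shut, its flat top is 175 above the table and its front face is flush with the case's.
- keeper (a point): Seat of the hooked bar: bottom of the upturned steel hook (keeper, 24 wide) amid the lid's front face, 15 out from it; axes as the lid (shut: x to the back, z up). The bar enters from above, between a block behind (front 11.5 out, top 16 above this point) and the lip (20.5 to 25 out, top 6.5 above). Lid shut: at the case's local (-90, 0, 150).
- lever (a joint): Latch lever angle, rad: 0 down against the case's front (pointing down), 1.57 straight out, up to 2.3. Steel plate, red on its outer (upper) side, 26 wide, 5 thick, 88 long from its pivot. Stays where left (0.04 N m). Loop hooked, it stiffens below about 1.0 (up to 6 N at its end), passes centre at about 0.25, then snaps to 0 and stays.
- lever_pivot (a point): Middle of the lever's pivot, fixed on the case at its local (-94, 0, 108), 19 out from the front face; the pivot line runs along the case's y.
- lever_end (a point): Middle of the rolled end of the lever, 85 from its pivot.
- loop_pivot (a point): Middle of the loop's pivot line, carried by the lever 16 from the lever's own pivot; it moves as the lever turns.
- loop (a joint): Angle of the brass loop from its folded place, rad: starts near 0, folded out along the lever's upper side and resting on it; grows as the loop swings up towards the lid (lever at 2.0: about 0.95 is straight up). It swings freely and falls under its own weight.
- loop_bar (a point): Middle of the loop's brass cross bar, 53 from the loop's pivot line. Bar 6 diameter along the case's y, a round knob of 10 at each end, 52 over the knobs: pinched there (fingers closing along the case's y) the loop still swings. Arms 35 apart inside pass either side of the keeper. The bar stretches out a few mm on a stiff spring.
- board_bundle: Bystander: bundle between brown boards, 200 x 140 x 40, lying.
- brush: Bystander: dusting brush, 150 long, lying along its x.
- spatula: Bystander: thin steel lifting spatula with a dark wooden handle, 210 long, 10 high, lying along its x.
- beaker: Bystander: white plastic cup, diameter 68, 75 high; origin at its foot.
- logger: Bystander: white climate logger, 24 x 88 x 62 high, standing; origin at its foot.
- weight: Bystander: steel weight, diameter 52, 65 high with its black knob; origin at its foot.
There are look-alikes about, which are no part of the job. Of the things that look like the green_register, take the one that is nearest to the robot's base at the start.

How it is judged:
On the way, in this order (a step that is already met when the one before it is completed fails the run):
1. the green register stands upright in the case's slot (z of green_register_center in the frame of nest below 0.066 m and horizontal distance between green_register_center and nest below 0.025 m and angle between green_register_center's own z axis and vertical below 0.15 rad), for 0.2 s.
2. the lid is shut, clicked past its clips (value of joint lid below 0.02 rad), for 0.2 s.
3. the loop's bar is hooked behind the keeper's lip (x of loop_bar in the frame of keeper between -0.006 and 0.006 m and z of loop_bar in the frame of keeper between -0.005 and 0.008 m), for 0.05 s.
At the end, for the whole second after the job is handed in: Green register upright (0.15 rad) on the floor of the case's slot (6 mm; within 25 mm of its middle); lid shut and clicked (under 0.02 rad); loop's bar in the keeper (within 6 mm of its seat); lever down (under 0.10 rad) (all of step 1 and value of joint lever below 0.1 rad and value of joint lid below 0.02 rad and distance between loop_bar and keeper below 0.006 m); the robot touches nothing.
It fails at once if the green register tipped over (more than 0.6 rad) (angle between green_register_center's own z axis and vertical above 0.6 rad).
It fails at once if the register dropped into the case (faster than 0.6 m/s inside it) (horizontal distance between green_register_center and nest below 0.04 m and z of green_register_center in the frame of nest below 0.16 m and linear speed of green_register above 0.6 m/s).
It fails at once if a bystander disturbed (moved more than 30 mm) (distance of any of tan_register_center, board_bundle, brush, spatula, beaker, logger, weight from where it was at the start of the episode above 0.03 m).
It also fails if it takes over 72 s, if anything falls off the work surface, if the arm or the gripper's body presses on something with over 40 N, if the wrist force passes 120 N, or if a joint passes its speed limit or range.

## Working session

There is one attempt and no reset: what is moved stays moved. The work goes in short steps, Python scripts to look and compute and a tool call to move; the robot and the scene stay as the last step left them, time stands still between calls to the robot, and variables do not carry over. Pictures are saved under pics/ and viewed, and the job is handed in when it is done.

Besides the shell and the picture viewer there is one more tool, called after "Call:" as name(argument=value, ...), one argument or row to a line, values as JSON. move_arm: Moves the arm, as the interface text tells. Its arguments: {"type":"object","properties":{"motion":{"type":"string"},"grip":{"type":"number"},"force":{"type":"number"}},"required":["motion"]}

```bash
mkdir -p pics; ls
python3 - <<'E'
from workcell import *
import cv2,json
o=get_obs();print(o)
import numpy as np
for n in ["scene","top"]:
    im,d=camera(n);np.savez(f"{n}0.npz",im=im,d=d);cv2.imwrite(f"pics/{n}0.png",im[:,:,::-1]);print(n,camera_info(n))
E
```

```text
pics
{'clock': 0.0, 'joint_pos': array([ 1.28138827,  0.33287613, -0.06471525,  1.46095023,  0.02157315,
        1.34991836, -0.08847827]), 'joint_velocities': array([ 0.0020275 ,  0.0008429 , -0.00058467, -0.00165644, -0.00125497,
        0.00034932,  0.00049909]), 'tau': array([ 5.63576250e-04, -6.25463891e+01,  4.96235909e-02, -3.91597724e+01,
        1.63177057e-02,  1.00138938e-02,  3.35552625e-05]), 'position': array([ 0.16469282, -0.60250896,  0.23050905]), 'ee_rot': array([ 0.42934057,  0.56249031, -0.42873648,  0.56165502]), 'ft_force': array([-0.26981952,  0.06858881, -0.77792495]), 'torque': array([0.00208529, 0.02063116, 0.00210115]), 'grip_width': 0.9987319347005067}
scene {'camera_matrix': array([[507.34967095,   0.        , 283.42642112],
       [  0.        , 507.34967095, 203.98676785],
       [  0.        ,   0.        ,   1.        ]]), 'k1': -0.055337363752921906, 'eye': array([ 1.27456688, -0.12315591,  1.35549302]), 'attitude': array([0.20247909, 0.15565652, 0.59108914, 0.76510581])}
top {'camera_matrix': array([[431.35315797,   0.        , 274.64487195],
       [  0.        , 431.35315797, 204.28264282],
       [  0.        ,   0.        ,   1.        ]]), 'k1': -0.0787789890294533, 'eye': array([0.36628002, 0.05162966, 1.19736447]), 'attitude': array([-0.07187539,  0.07603579,  0.72034942, -0.68567427])}
```

View pics/scene0.png

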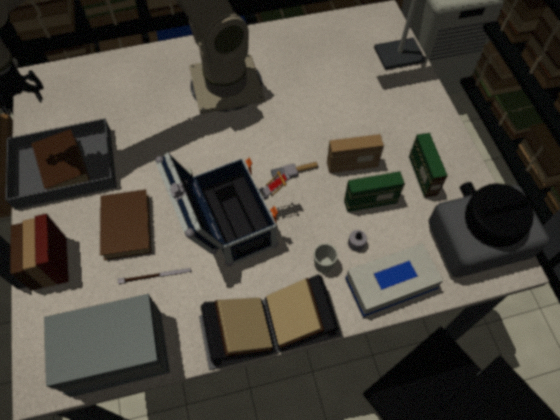

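View pics/top0.png

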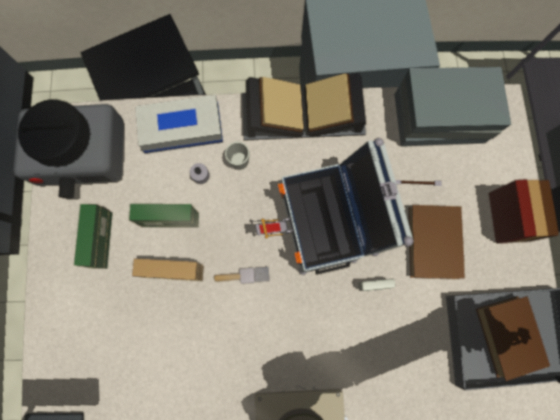

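```bash
cat > h.py <<'E'
import numpy as np,cv2
from scipy.spatial.transform import Rotation as R
def slopes(ci,uv):
    K=ci["camera_matrix"];uv=np.atleast_2d(np.asarray(uv,float))
    return cv2.undistortPoints(uv[:,None,:],K,np.array([ci["k1"],0,0,0]),None,None,None)[:,0]
def rays(ci,uv):
    s=slopes(ci,uv);d=np.c_[s[:,0],-s[:,1],-np.ones(len(s))]
    return R.from_quat(ci["attitude"]).apply(d)   # depth-1 scaled
def onz(ci,uv,z):
    d=rays(ci,uv);e=ci["eye"];return e+d*((z-e[2])/d[:,2])[:,None]
def bydepth(ci,uv,dep): return ci["eye"]+rays(ci,uv)*np.asarray(dep)[:,None]
def cloud(ci,d):
    v,u=np.mgrid[0:d.shape[0],0:d.shape[1]]
    P=bydepth(ci,np.c_[u.ravel(),v.ravel()],d.ravel()).reshape(*d.shape,3);P[d<=0]=np.nan;return P
def proj(ci,P):
    p=R.from_quat(ci["attitude"]).inv().apply(np.atleast_2d(P)-ci["eye"])
    x=p[:,0]/-p[:,2];y=-p[:,1]/-p[:,2];f=1+ci["k1"]*(x*x+y*y);K=ci["camera_matrix"]
    return np.c_[K[0,0]*x*f+K[0,2],K[1,1]*y*f+K[1,2]]
E
python3 - <<'E'
from h import *
from workcell import camera_info
for n in ["top","scene"]:
    ci=camera_info(n);z=np.load(n+"0.npz");im,d=z['im'],z['d'];P=cloud(ci,d)
    hsv=cv2.cvtColor(im,cv2.COLOR_RGB2HSV)
    print(n,"valid depth",(d>0).mean())
    m=((hsv[...,0]>45)&(hsv[...,0]<85)&(hsv[...,1]>90)&(hsv[...,2]>30)).astype(np.uint8)
    nn,l,st,c=cv2.connectedComponentsWithStats(m)
    for i in range(1,nn):
        if st[i,4]>60:
            p=P[l==i];p=p[~np.isnan(p[:,0])];t=p[p[:,2]>np.percentile(p[:,2],90)-.01]
            r=cv2.minAreaRect(t[:,:2].astype(np.float32)*1000);print(st[i],c[i].round(),np.percentile(p[:,2],[5,50,95]).round(3),"top rect",r)
    for uv in [(163,215),(93,237),(165,268),(268,228),(310,215),(375,200),(300,390)] if n=="top" else [(374,190),(428,165),(355,155),(272,185),(230,210)]:
        print(uv,P[uv[1],uv[0]].round(3))
E
```

```text
top valid depth 0.9959396258503401
[ 75 205  21  60 888] [ 85. 234.] [0.117 0.121 0.124] top rect ((541.3446655273438, 526.7514038085938), (41.84376525878906, 153.5486602783203), 85.83636474609375)
[131 205  19  15 217] [139. 213.] [0.117 0.121 0.124] top rect ((591.731201171875, 384.9265441894531), (48.946109771728516, 37.07862854003906), 86.78213500976562)
(163, 215) [0.58  0.324 0.125]
(93, 237) [0.533 0.508 0.117]
(165, 268) [0.447 0.321 0.118]
(268, 228) [0.532 0.059 0.141]
(310, 215) [ 0.583 -0.059  0.009]
(375, 200) [ 0.576 -0.198  0.204]
(300, 390) [ 0.117 -0.004 -0.   ]
scene valid depth 0.9959778911564626
[416 134  30  44 622] [431. 156.] [0.112 0.118 0.122] top rect ((541.97412109375, 524.876953125), (43.665565490722656, 159.4361114501953), 86.7974853515625)
[346 173  57  25 671] [374. 183.] [0.112 0.118 0.122] top rect ((591.8919067382812, 331.297607421875), (157.23780822753906, 44.9309196472168), 87.02816772460938)
(374, 190) [0.614 0.319 0.115]
(428, 165) [0.573 0.504 0.115]
(355, 155) [0.464 0.317 0.082]
(272, 185) [0.531 0.039 0.126]
(230, 210) [ 0.513 -0.09   0.007]
```

Run:
```python
import cv2,numpy as np
a=np.load("top0.npz")['im'][:,:,::-1];b=np.load("scene0.npz")['im'][:,:,::-1]
g=lambda x:(255*(x/255.)**.6).astype(np.uint8)
cv2.imwrite("pics/c1.png",cv2.resize(g(a[120:300,60:460]),(800,360),interpolation=cv2.INTER_CUBIC))
cv2.imwrite("pics/c2.png",cv2.resize(g(b[120:280,140:460]),(800,400),interpolation=cv2.INTER_CUBIC))
```

```text
(no output)
```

View pics/c1.png

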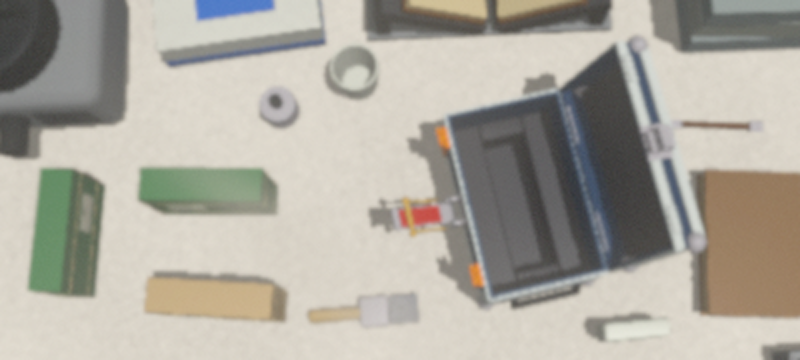

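View pics/c2.png

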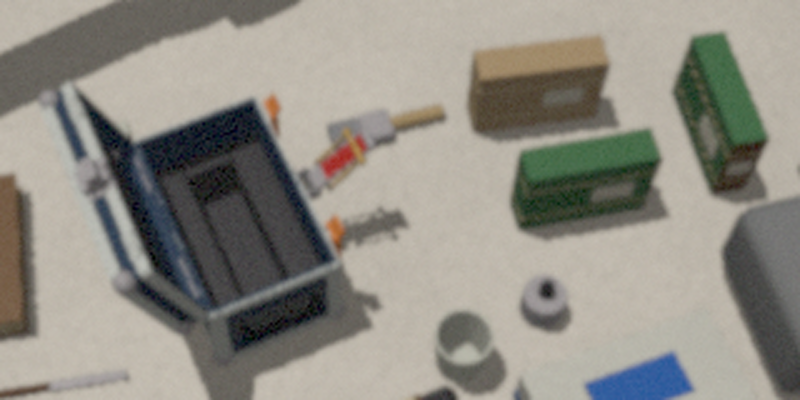

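Run:
```python
from h import *
from workcell import camera_info
o={}
for n in ["top","scene"]:
    ci=camera_info(n);z=np.load(n+"0.npz");im,d=z['im'],z['d'];P=cloud(ci,d)
    hsv=cv2.cvtColor(im,cv2.COLOR_RGB2HSV)
    # rim
    s=(P[...,2]>.125)&(P[...,2]<.142)&(P[...,0]>.4)&(P[...,0]<.75)&(P[...,1]>-.16)&(P[...,1]<.03)
    print(n,"rim",s.sum());r=cv2.minAreaRect((P[s][:,:2]*1000).astype(np.float32));print(r)
    pts=P[s];np.save(n+"_rim.npy",pts)
    # orange clips
    m=((hsv[...,0]<18)&(hsv[...,1]>170)&(hsv[...,2]>90)).astype(np.uint8)
    nn,l,st,c=cv2.connectedComponentsWithStats(m)
    for i in range(1,nn):
        if st[i,4]>12:
            p=P[l==i];print(c[i].round(1),st[i,4],np.nanmedian(p,0).round(4))
    s=s.astype(np.uint8)*255;v=im.copy();v[s>0]=(255,0,255)
    x0,y0=(260,120) if n=="top" else (140,120)
    cv2.imwrite(f"pics/rim_{n}.png",cv2.resize(v[y0:y0+165,x0:x0+180,::-1],None,fx=3.6,fy=3.6))
```

```text
top rim 1234
((558.0348510742188, -84.77181243896484), (246.12208557128906, 189.66671752929688), 10.064866065979004)
[ 34.7 179.4] 23 [0.699  0.6818 0.1024]
[525.8 208.4] 583 [ 0.5457 -0.5996  0.1502]
[280.9 188.5] 44 [0.6275 0.0223 0.1543]
[269.5 227.6] 127 [0.5327 0.0565 0.1377]
[297.6 257.3] 49 [ 0.4551 -0.0091  0.154 ]
scene rim 945
((561.20703125, -66.60504913330078), (276.159423828125, 186.8231201171875), 0.08662042766809464)
[248.5 162.4] 24 [ 0.4555 -0.011   0.1495]
[277.1 182.2] 108 [0.5313 0.0536 0.1362]
[273.9 211.5] 33 [0.629  0.0202 0.1517]
```

View pics/rim_top.png

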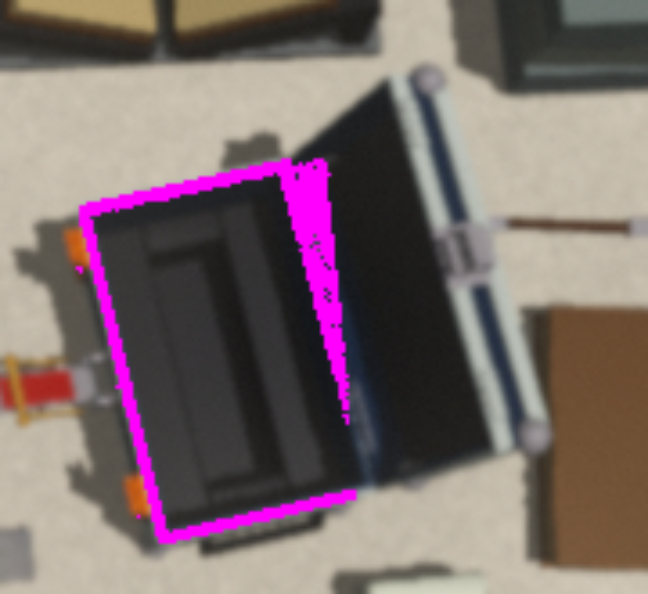

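View pics/rim_scene.png

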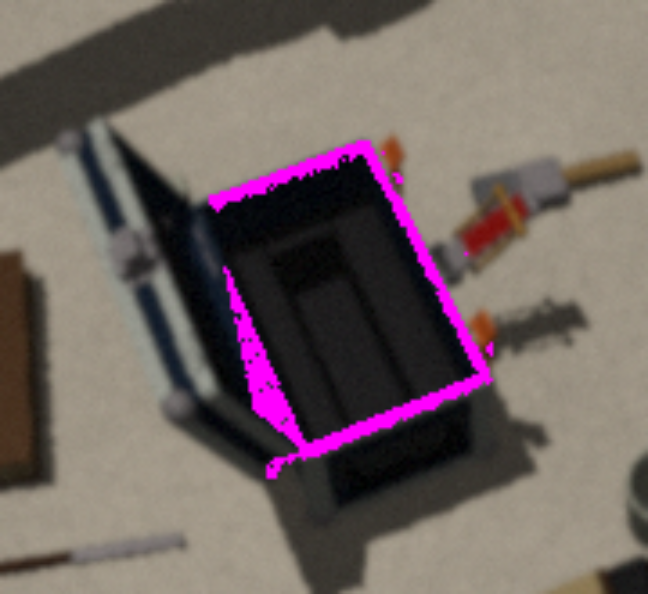

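Run:
```python
from h import *
from scipy.optimize import least_squares
res=[]
for n in ["top","scene"]:
    p=np.load(n+"_rim.npy");p=p[:,:2]
    def loc(q):
        c,s=np.cos(q[2]),np.sin(q[2]);w=p-q[:2];return w@np.array([[c,-s],[s,c]])  # local x,y
    q=np.array([.572,-.055,np.radians(-80)])
    for it in range(6):
        L=loc(q);t=.012 if it<3 else .006
        f=(abs(L[:,0]+.0725)<t)&(abs(L[:,1])<.11)
        a=(abs(L[:,1]-.1175)<t)&(L[:,0]<.05)&(L[:,0]>-.065);b=(abs(L[:,1]+.1175)<t)&(L[:,0]<.05)&(L[:,0]>-.065)
        fun=lambda q:np.r_[loc(q)[f,0]+.0725,(loc(q)[a,1]-.1175),(loc(q)[b,1]+.1175)]
        q=least_squares(fun,q,loss='soft_l1',f_scale=.003).x
    L=loc(q);print(n,q,np.degrees(q[2]),f.sum(),a.sum(),b.sum(),"med sides",np.median(L[a,1]),np.median(L[b,1]),np.median(L[f,0]))
    res.append(q)
q=np.mean(res,0);np.save("case.npy",q);print(q)
from workcell import get_obs,camera_info
o=get_obs();M=R.from_quat(o['ee_rot']).as_matrix();print(M.round(3))
# lid points
for n in ["top","scene"]:
    ci=camera_info(n);z=np.load(n+"0.npz");P=cloud(ci,z['d']);c,s=np.cos(q[2]),np.sin(q[2])
    L=P.copy();w=P[...,:2]-q[:2];L[...,:2]=w@np.array([[c,-s],[s,c]])
    np.save(n+"_loc.npy",L)
    m=(abs(L[...,1])<.13)&(L[...,0]>.08)&(L[...,0]<.25)&(L[...,2]>.12)
    for yy in (-.1,-.05,0.05,.1):
        k=m&(abs(L[...,1]-yy)<.008);pts=L[k]
        print(n,yy,"maxz",pts[np.argmax(pts[:,2])].round(3),"max x",pts[np.argmax(pts[:,0])].round(3),"min x top", pts[pts[:,2]>.26][:,0].min().round(3))
    # latch
    m=(abs(L[...,1])<.035)&(L[...,0]<-.08)&(L[...,0]>-.21)&(L[...,2]>.03)
    pts=L[m];k=np.argsort(pts[:,0])[::6];print(pts[k].round(3))
```

```text
top [0.68076559 0.13262026 0.0745266 ] 4.27005988959133 3 0 57 med sides nan -0.11750795235045257 -0.07293793291627047
scene [ 0.52589416 -0.08377634 -1.39276879] -79.79977328243233 98 0 0 med sides nan nan -0.07261765766733262
[ 0.60332987  0.02442196 -0.65912109]
[[-0.     0.965  0.264]
 [ 0.001  0.264 -0.965]
 [-1.    -0.    -0.001]]
top -0.1 maxz [ 0.197 -0.103  0.282] max x [ 0.205 -0.106  0.276] min x top 0.19
  return _methods._mean(a, axis=axis, dtype=dtype,
  ret = ret.dtype.type(ret / rcount)
Traceback (most recent call last):
ValueError: zero-size array to reduction operation minimum which has no identity
```

```bash
cat > fit.py <<'E'
from h import *
from scipy.optimize import least_squares
res=[]
for n in ["top","scene"]:
    p=np.load(n+"_rim.npy");p=p[:,:2]
    def loc(q):
        c,s=np.cos(q[2]),np.sin(q[2]);w=p-q[:2];return w@np.array([[c,-s],[s,c]])  # local x,y
    q=np.array([.556,-.072,np.radians(-79.8)])
    for it in range(6):
        L=loc(q);t=.012 if it<3 else .006
        f=(abs(L[:,0]+.0725)<t)&(abs(L[:,1])<.11)
        a=(abs(L[:,1]-.1175)<t)&(L[:,0]<.05)&(L[:,0]>-.065);b=(abs(L[:,1]+.1175)<t)&(L[:,0]<.05)&(L[:,0]>-.065)
        fun=lambda q:np.r_[loc(q)[f,0]+.0725,(loc(q)[a,1]-.1175),(loc(q)[b,1]+.1175)]
        q=least_squares(fun,q,loss='soft_l1',f_scale=.003).x
    L=loc(q);print(n,q.round(4),np.degrees(q[2]).round(2),f.sum(),a.sum(),b.sum(),"med sides",np.median(L[a,1]),np.median(L[b,1]),np.median(L[f,0]))
    res.append(q)
q=np.mean(res,0);np.save("case.npy",q);print(q)
from workcell import camera_info
for n in ["top","scene"]:
    ci=camera_info(n);z=np.load(n+"0.npz");P=cloud(ci,z['d']);c,s=np.cos(q[2]),np.sin(q[2])
    L=P.copy();w=P[...,:2]-q[:2];L[...,:2]=w@np.array([[c,-s],[s,c]])
    m=(abs(L[...,1])<.13)&(L[...,0]>.08)&(L[...,0]<.25)&(L[...,2]>.12)
    for yy in (-.1,-.05,0.05,.1):
        pts=L[m&(abs(L[...,1]-yy)<.008)]
        if len(pts): print(n,yy,"maxz",pts[np.argmax(pts[:,2])].round(3),"max x",pts[np.argmax(pts[:,0])].round(3))
    m=(abs(L[...,1])<.035)&(L[...,0]<-.08)&(L[...,0]>-.21)&(L[...,2]>.03)
    pts=L[m];k=np.argsort(pts[:,0])[::8];print(pts[k].round(3).tolist())
E
python3 fit.py
```

```text
top [ 0.5556 -0.0765 -1.3932] -79.82 282 165 152 med sides 0.11817321910052213 -0.11843238806511691 -0.07246118239717445
scene [ 0.5569 -0.0783 -1.3883] -79.54 213 166 143 med sides 0.11791158295395045 -0.11733347413706992 -0.07236764100992003
[ 0.55625808 -0.07738704 -1.39072769]
top -0.1 maxz [ 0.126 -0.103  0.284] max x [ 0.16  -0.106  0.267]
top -0.05 maxz [ 0.123 -0.045  0.281] max x [ 0.158 -0.047  0.27 ]
top 0.05 maxz [0.121 0.054 0.284] max x [0.16  0.051 0.266]
top 0.1 maxz [0.129 0.096 0.284] max x [0.161 0.1   0.265]
[[-0.169, -0.003, 0.157], [-0.167, 0.006, 0.162], [-0.166, -0.009, 0.159], [-0.164, -0.002, 0.159], [-0.162, 0.005, 0.159], [-0.16, 0.003, 0.158], [-0.159, 0.001, 0.148], [-0.157, -0.002, 0.149], [-0.155, 0.005, 0.153], [-0.153, 0.012, 0.149], [-0.152, -0.002, 0.143], [-0.151, 0.012, 0.151], [-0.15, -0.006, 0.15], [-0.149, -0.025, 0.154], [-0.148, 0.024, 0.153], [-0.147, 0.005, 0.153], [-0.147, -0.012, 0.151], [-0.146, 0.003, 0.15], [-0.144, 0.021, 0.148], [-0.143, -0.018, 0.147], [-0.141, 0.001, 0.14], [-0.14, 0.018, 0.141], [-0.138, -0.02, 0.136], [-0.137, 0
[... 1525 characters left out ...]
 [-0.135, 0.009, 0.14], [-0.134, -0.009, 0.141], [-0.132, 0.008, 0.134], [-0.131, -0.023, 0.134], [-0.129, -0.005, 0.14], [-0.127, -0.022, 0.132], [-0.125, -0.011, 0.133], [-0.123, 0.021, 0.132], [-0.122, -0.01, 0.126], [-0.12, 0.007, 0.125], [-0.118, 0.011, 0.127], [-0.117, 0.021, 0.127], [-0.115, -0.009, 0.121], [-0.113, -0.019, 0.12], [-0.112, -0.009, 0.124], [-0.109, -0.018, 0.124], [-0.108, 0.02, 0.115], [-0.107, 0.015, 0.114], [-0.105, -0.001, 0.123], [-0.103, -0.004, 0.12], [-0.1, -0.005, 0.11], [-0.098, 0.007, 0.113], [-0.096, 0.005, 0.116], [-0.094, 0.002, 0.109], [-0.093, -0.002, 0.115], [-0.091, 0.016, 0.116], [-0.089, -0.016, 0.102], [-0.086, 0.011, 0.1], [-0.083, -0.016, 0.105]]
```

Run:
```python
from h import *
from workcell import camera_info
for n in ["top","scene"]:
    ci=camera_info(n);P=cloud(ci,np.load(n+"0.npz")['d'])
    for nm,(a,b,c,d) in dict(green=(.53,.65,.22,.43),tan=(.4,.51,.22,.43)).items():
        s=(P[...,2]>.112)&(P[...,2]<.13)&(P[...,0]>a)&(P[...,0]<b)&(P[...,1]>c)&(P[...,1]<d)
        print(n,nm,s.sum(),cv2.minAreaRect((P[s][:,:2]*1000).astype(np.float32)),P[s].mean(0).round(4))
```

```text
top green 1052 ((589.268310546875, 335.58575439453125), (161.04025268554688, 43.813133239746094), 87.00044250488281) [0.5893 0.3342 0.1204]
top tan 1125 ((445.845458984375, 323.0998840332031), (161.33106994628906, 44.66484069824219), 84.56361389160156) [0.4453 0.3229 0.1205]
scene green 754 ((592.13134765625, 334.01507568359375), (162.579345703125, 50.473976135253906), 88.1917495727539) [0.5922 0.332  0.1179]
scene tan 668 ((445.4833984375, 323.11279296875), (162.77146911621094, 49.616424560546875), 83.9685287475586) [0.4467 0.3214 0.118 ]
```

Call:
move_arm(
  motion="0 0 0.06 0; 0 0 0.12 0; 0 0 0.17 0",
  grip=1,
)

```text
clock: 0.48
position: [0.1647, -0.6027, 0.4036]
ee_rot: [0.429, 0.562, -0.429, 0.562]
ft_force: [0.9, -0.8, -0.7]
grip_width: 1.002
```

Call:
move_arm(
  motion="0.05 0.026 0 0.07; 0.1 0.052 0 0.14; 0.15 0.08 0 0.21; 0.2 0.108 0 0.28; 0.245 0.135 0 0.35; 0.285 0.165 0 0.42; 0.325 0.205 0 0.49; 0.36 0.25 0 0.56; 0.39 0.3 0 0.63; 0.415 0.353 0 0.7",
)

```text
clock: 1.72
position: [0.5806, -0.2483, 0.4006]
ee_rot: [0.21, 0.676, -0.21, 0.675]
ft_force: [0.7, -0.2, -0.2]
grip_width: 0.999
```

Call:
move_arm(
  motion="0.02 0.058 0 0.06; 0.03 0.118 0 0.12; 0.035 0.178 0 0.18; 0.035 0.238 0 0.24; 0.03 0.298 0 0.3; 0.025 0.358 0 0.36; 0.02 0.418 0 0.42; 0.015 0.478 0 0.48; 0.011 0.538 0 0.55; 0.011 0.584 0 0.557",
)

```text
clock: 2.98
position: [0.5899, 0.3367, 0.4009]
ee_rot: [0.016, 0.707, -0.016, 0.707]
ft_force: [-0.4, -1.1, 0.8]
grip_width: 0.998
```

Call:
move_arm(
  motion="0 -0.001 -0.06 0; 0 -0.001 -0.12 0; 0 -0.001 -0.18 0; 0 -0.001 -0.24 0; 0 -0.001 -0.28 0; 0 -0.001 -0.31 0; 0 -0.001 -0.318 0; 0 -0.001 -0.318 0",
)

```text
clock: 3.98
position: [0.5908, 0.3332, 0.0836]
ee_rot: [0.017, 0.707, -0.017, 0.707]
ft_force: [0.2, 0.6, 0.0]
grip_width: 0.995
```

Call:
move_arm(
  motion="0 0 0 0; 0 0 0 0; 0 0 0 0; 0 0 0 0; 0 0 0 0; 0 0 0 0",
  grip=0,
  force=50,
)

```text
clock: 4.72
position: [0.591, 0.3335, 0.0845]
ee_rot: [0.017, 0.707, -0.016, 0.707]
ft_force: [-2.4, 0.1, 6.0]
grip_width: 0.511
```

Call:
move_arm(
  motion="0 0 0.03 0; 0 0 0.08 0; 0 0 0.13 0; 0 0 0.18 0; 0 0 0.22 0; 0 0 0.22 0",
)

```text
clock: 5.48
position: [0.5913, 0.3339, 0.3061]
ee_rot: [0.018, 0.706, -0.016, 0.708]
ft_force: [0.5, 0.2, -5.4]
grip_width: 0.51
```

Call:
move_arm(
  motion="-0.003 -0.03 0 -0.12; -0.006 -0.07 0 -0.26; -0.01 -0.115 0 -0.4; -0.014 -0.16 0 -0.54; -0.018 -0.205 0 -0.68; -0.022 -0.25 0 -0.83; -0.026 -0.295 0 -0.98; -0.03 -0.335 0 -1.12; -0.033 -0.375 0 -1.25; -0.035 -0.411 0 -1.344",
)

```text
clock: 6.72
position: [0.5547, -0.0799, 0.3011]
ee_rot: [0.454, 0.543, -0.455, 0.541]
ft_force: [-0.2, 0.1, -6.0]
grip_width: 0.504
```

```bash
cat > st.py <<'E'
from h import *
from workcell import *
import sys
o=get_obs();M=R.from_quat(o['ee_rot']).as_matrix();q=np.load("case.npy");c,s=np.cos(q[2]),np.sin(q[2])
l=(o['position'][:2]-q[:2])@np.array([[c,-s],[s,c]])
print("clock",o['clock'],"pos",o['position'].round(4),"caseloc",l.round(4),"jaw deg",np.degrees(np.arctan2(M[1,2],M[0,2])).round(2),"down",M[:,0].round(3),"f",o['ft_force'].round(1),"g",o['grip_width'].round(3),"q",o['joint_pos'].round(2))
if len(sys.argv)>2:
    im,d=camera(sys.argv[1]);cv2.imwrite("pics/"+sys.argv[2]+".png",(255*(im[:,:,::-1]/255.)**.65).astype(np.uint8));np.savez(sys.argv[2]+".npz",im=im,d=d)
E
python3 st.py top t1
```

```text
Traceback (most recent call last):
  File "st.py", line 6, in <module>
    print("clock",o['clock'],"pos",o['position'].round(4),"caseloc",l.round(4),"jaw deg",np.degrees(np.arctan2(M[1,2],M[0,2])).round(2),"down",M[:,0].round(3),"f",o['ft_force'].round(1),"g",o['grip_width'].round(3),"q",o['joint_pos'].round(2))
                                                                                                                                                                                              ^^^^^^^^^^^^^^^^^^^^^
AttributeError: 'float' object has no attribute 'round'
```

```bash
sed -i "s/o\['grip_width'\].round(3)/round(o['grip_width'],3)/" st.py; python3 st.py top t1;python3 st.py wrist w1
```

```text
clock 6.725 pos [ 0.5547 -0.0799  0.3011] caseloc [ 0.0022 -0.002 ] jaw deg -79.96 down [-0.003  0.    -1.   ] f [-0.2  0.1 -6. ] g 0.504 q [ 0.39  0.19 -0.38  1.51  0.07  1.47 -1.39]
clock 6.775 pos [ 0.5544 -0.0862  0.3013] caseloc [ 0.0083 -0.0034] jaw deg -80.57 down [-0.003 -0.003 -1.   ] f [-0.1 -8.6 -6.5] g 0.508 q [ 0.39  0.19 -0.37  1.5   0.07  1.47 -1.39]
```

View pics/t1.png

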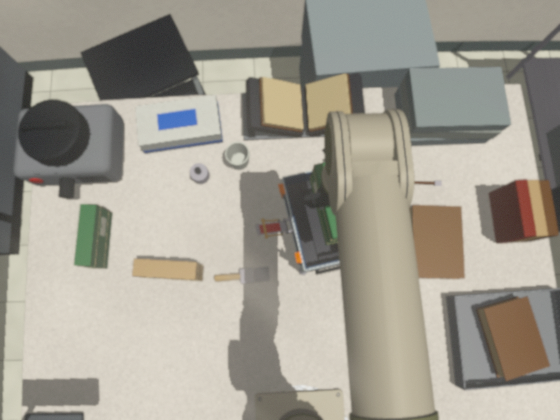

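View pics/w1.png

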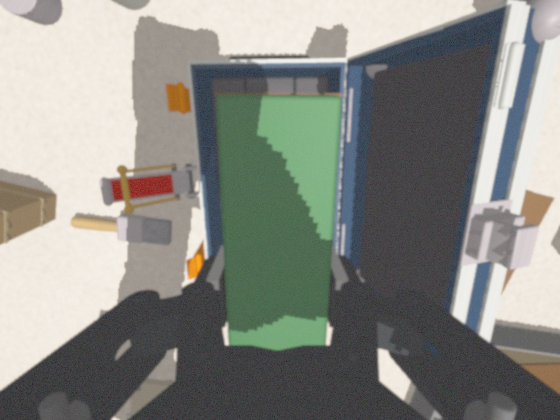

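Call:
move_arm(
  motion="0 0 0 0; 0 0 0 0",
)

```text
clock: 7.08
position: [0.5558, -0.0767, 0.3028]
ee_rot: [0.453, 0.544, -0.452, 0.543]
ft_force: [-0.4, -1.0, -5.8]
grip_width: 0.509
```

```bash
python3 st.py scene s1;python3 st.py
```

```text
clock 7.075 pos [ 0.5558 -0.0767  0.3028] caseloc [-0.0007 -0.0003] jaw deg -79.57 down [-0.001  0.001 -1.   ] f [-0.4 -1.  -5.8] g 0.509 q [ 0.39  0.19 -0.38  1.5   0.07  1.47 -1.39]
clock 7.125 pos [ 0.5559 -0.0767  0.303 ] caseloc [-0.0007 -0.0003] jaw deg -79.58 down [-0.  0. -1.] f [ 0.1  0.  -6. ] g 0.503 q [ 0.38  0.19 -0.38  1.5   0.07  1.47 -1.39]
```

View pics/s1.png

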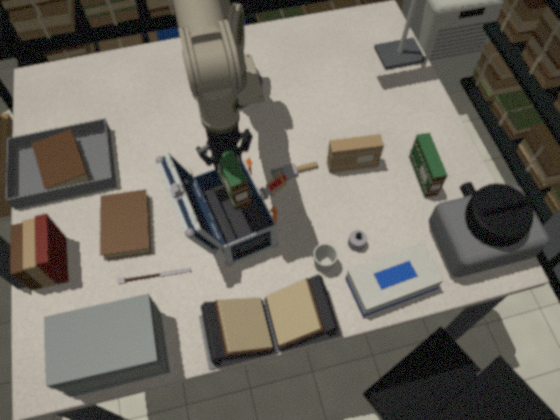

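Run:
```python
from h import *
from workcell import camera_info
P=cloud(camera_info("top"),np.load("t1.npz")['d'])
for uv in [(370,120),(370,160),(375,200),(380,250),(385,300),(390,380),(335,180),(320,190)]: print(uv,P[uv[1],uv[0]].round(3))
P=cloud(camera_info("scene"),np.load("s1.npz")['d'])
for uv in [(215,60),(215,80),(220,100),(222,120),(225,135),(205,150),(245,145),(232,165)]: print(uv,P[uv[1],uv[0]].round(3))
```

```text
(370, 120) [ 0.579 -0.081  0.684]
(370, 160) [ 0.527 -0.077  0.68 ]
(375, 200) [ 0.472 -0.073  0.699]
(380, 250) [ 0.411 -0.071  0.707]
(385, 300) [ 0.355 -0.07   0.713]
(390, 380) [ 0.272 -0.066  0.723]
(335, 180) [ 0.504 -0.031  0.677]
(320, 190) [ 0.553 -0.042  0.427]
(215, 60) [ 0.582 -0.071  0.684]
(215, 80) [ 0.601 -0.078  0.654]
(220, 100) [ 0.597 -0.074  0.592]
(222, 120) [ 0.598 -0.076  0.533]
(225, 135) [ 0.593 -0.075  0.475]
(205, 150) [ 0.568 -0.124  0.403]
(245, 145) [ 0.557 -0.029  0.376]
(232, 165) [ 0.579 -0.069  0.337]
```

Call:
move_arm(
  motion="0 0 -0.03 0; 0 0 -0.06 0; 0 0 -0.09 0; 0 0 -0.12 0; 0 0 -0.14 0; 0 0 -0.16 0; 0 0 -0.175 0; 0 0 -0.185 0; 0 0 -0.193 0; 0 0 -0.198 0",
)

```text
clock: 8.38
position: [0.556, -0.0779, 0.1052]
ee_rot: [0.453, 0.543, -0.453, 0.543]
ft_force: [0.9, 0.2, -6.2]
grip_width: 0.506
```

Call:
move_arm(
  motion="0 0 -0.003 0; 0 0 -0.006 0; 0 0 -0.008 0; 0 0 -0.01 0; 0 0 -0.01 0",
)

```text
clock: 9.0
position: [0.5558, -0.0779, 0.0953]
ee_rot: [0.453, 0.543, -0.453, 0.543]
ft_force: [0.4, -0.1, -6.1]
grip_width: 0.508
```

Call:
move_arm(
  motion="0 0 -0.001 0; 0 0 -0.002 0; 0 0 -0.002 0",
)

```text
clock: 9.38
position: [0.5562, -0.0778, 0.0945]
ee_rot: [0.453, 0.543, -0.453, 0.543]
ft_force: [-3.8, 0.9, 3.8]
grip_width: 0.504
```

Call:
move_arm(
  motion="0 0 0 0; 0 0 0 0; 0 0 0 0; 0 0 0 0",
  grip=1,
)

```text
clock: 9.88
position: [0.5559, -0.0779, 0.0933]
ee_rot: [0.453, 0.543, -0.453, 0.543]
ft_force: [-0.7, -0.1, 0.1]
grip_width: 1.0
```

Call:
move_arm(
  motion="0 0 0.02 0; 0 0 0.06 0; 0 0 0.11 0; 0 0 0.17 0; 0 0 0.23 0; 0 0 0.29 0; 0 0 0.31 0; 0 0 0.31 0",
)

```text
clock: 10.88
position: [0.5563, -0.0778, 0.4046]
ee_rot: [0.454, 0.542, -0.453, 0.544]
ft_force: [-0.5, 0.1, -1.4]
grip_width: 1.0
```

```bash
python3 st.py wrist w2
```

```text
clock 10.875 pos [ 0.5563 -0.0778  0.4046] caseloc [ 0.0004 -0.    ] jaw deg -79.69 down [ 0.003 -0.    -1.   ] f [-0.5  0.1 -1.4] g 1.0 q [ 0.37  0.18 -0.38  1.3   0.07  1.67 -1.38]
```

View pics/w2.png

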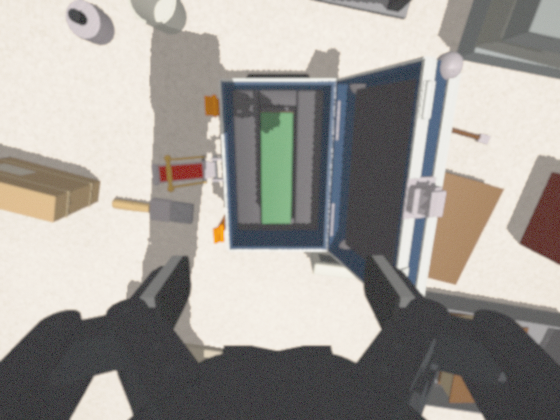

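Call:
move_arm(
  motion="0.005 -0.03 0 0.17; 0.01 -0.06 0 0.34; 0.016 -0.09 0 0.51; 0.022 -0.12 0 0.68; 0.027 -0.15 0 0.85; 0.032 -0.175 0 1.02; 0.036 -0.197 0 1.19; 0.036 -0.197 0 1.36; 0.036 -0.197 0 1.5; 0.036 -0.197 0 1.571",
  grip=0,
)

```text
clock: 12.18
position: [0.5915, -0.2749, 0.4009]
ee_rot: [-0.064, 0.705, 0.065, 0.703]
ft_force: [-0.5, 0.0, 0.1]
grip_width: -0.002
```

Call:
move_arm(
  motion="0 0 -0.04 0; 0 0 -0.09 0; 0 0 -0.135 0; 0 0 -0.15 0; 0 0 -0.15 0; 0 0 -0.15 0",
)

```text
clock: 12.92
position: [0.5926, -0.275, 0.2552]
ee_rot: [-0.064, 0.703, 0.063, 0.705]
ft_force: [0.3, 0.4, 0.3]
grip_width: 0.003
```

```bash
python3 st.py scene s2
python3 - <<'E'
from h import *
q=np.load("case.npy");c,s=np.cos(q[2]),np.sin(q[2])
for th in [1.9,1.75,1.6,1.45,1.3,1.15,1.0,.85,.7,.55,.4,.3,.2,.12]:
    r=.13
    x=.075-r*np.cos(th)+.04*np.sin(th)+.011;z=.135+r*np.sin(th)+.04*np.cos(th)
    if th>1.57: # edge r=.15 against side
        x=.075-.15*np.cos(th)+.04*np.sin(th)+.011
    print(th,"loc",round(x,4),"z",round(z,4),"world",np.round(q[:2]+x*np.array([c,s]),4))
E
```

```text
clock 12.925 pos [ 0.5926 -0.275   0.2552] caseloc [0.2009 0.0003] jaw deg 10.32 down [ 0.002 -0.001 -1.   ] f [0.3 0.4 0.3] g 0.003 q [ 0.69  0.42 -0.46  1.32  0.18  1.43  0.43]
1.9 loc 0.1723 z 0.2451 world [ 0.5871 -0.2469]
1.75 loc 0.1521 z 0.2558 world [ 0.5835 -0.227 ]
1.6 loc 0.1304 z 0.2638 world [ 0.5796 -0.2056]
1.45 loc 0.11 z 0.2689 world [ 0.576  -0.1857]
1.3 loc 0.0898 z 0.271 world [ 0.5723 -0.1657]
1.15 loc 0.0694 z 0.27 world [ 0.5687 -0.1457]
1.0 loc 0.0494 z 0.266 world [ 0.5651 -0.126 ]
0.85 loc 0.0303 z 0.2591 world [ 0.5617 -0.1072]
0.7 loc 0.0123 z 0.2493 world [ 0.5585 -0.0895]
0.55 loc -0.0039 z 0.2371 world [ 0.5556 -0.0735]
0.4 loc -0.0182 z 0.2225 world [ 0.553  -0.0595]
0.3 loc -0.0264 z 0.2116 world [ 0.5515 -0.0514]
0.2 loc -0.0335 z 0.2 world [ 0.5503 -0.0445]
0.12 loc -0.0383 z 0.1903 world [ 0.5494 -0.0397]
```

View pics/s2.png

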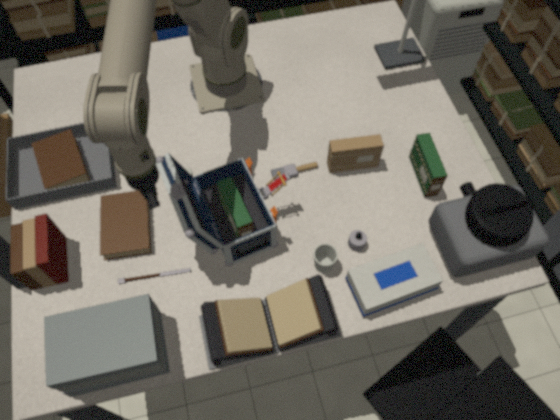

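Call:
move_arm(
  motion="-0.0055 0.028 0 0; -0.0075 0.038 0 0; -0.009 0.048 0.001 0; -0.011 0.059 0.005 0; -0.013 0.069 0.009 0; -0.0165 0.089 0.014 0; -0.02 0.109 0.016 0; -0.024 0.129 0.015 0; -0.0275 0.149 0.011 0; -0.031 0.168 0.004 0",
)

```text
clock: 14.22
position: [0.5615, -0.1063, 0.2587]
ee_rot: [-0.064, 0.703, 0.063, 0.705]
ft_force: [2.7, -1.5, 2.8]
grip_width: -0.001
```

```bash
python3 st.py scene s3
```

```text
clock 14.225 pos [ 0.5615 -0.1063  0.2587] caseloc [ 0.0293 -0.0001] jaw deg 10.31 down [ 0.003 -0.001 -1.   ] f [ 2.7 -1.5  2.8] g -0.001 q [ 0.57  0.24 -0.55  1.55  0.13  1.39  0.19]
```

View pics/s3.png

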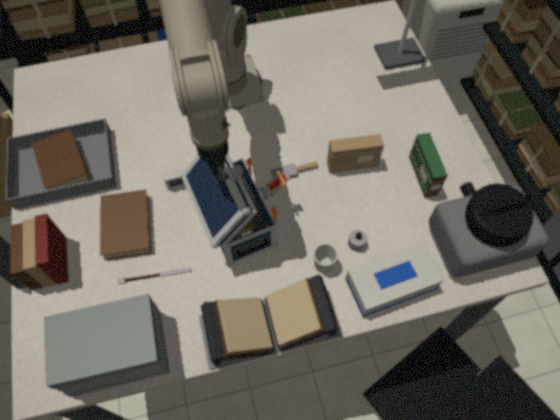

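Call:
move_arm(
  motion="-0.003 0.018 -0.009 0; -0.006 0.034 -0.021 0; -0.0085 0.048 -0.036 0; -0.01 0.056 -0.047 0; -0.0115 0.0625 -0.058 0; -0.0125 0.067 -0.067 0; -0.0125 0.067 -0.067 0; -0.013 0.073 -0.061 0; -0.0165 0.09 -0.06 0; -0.0165 0.09 -0.065 0",
)

```text
clock: 15.52
position: [0.5445, -0.0147, 0.193]
ee_rot: [-0.065, 0.704, 0.065, 0.705]
ft_force: [0.2, -0.5, -0.4]
grip_width: 0.002
```

Call:
move_arm(
  motion="0 0 -0.003 0; 0 0 -0.006 0; 0 0 -0.009 0; 0 0 -0.012 0; 0 0 -0.012 0",
)

```text
clock: 16.15
position: [0.5442, -0.016, 0.1809]
ee_rot: [-0.063, 0.704, 0.064, 0.704]
ft_force: [-4.0, 3.6, 8.1]
grip_width: 0.003
```

```bash
python3 st.py scene s4
```

```text
clock 16.15 pos [ 0.5442 -0.016   0.1809] caseloc [-0.0625 -0.0008] jaw deg 10.35 down [ 0.     0.001 -1.   ] f [-4.   3.6  8.1] g 0.003 q [ 0.48  0.25 -0.61  1.72  0.15  1.22  0.01]
```

View pics/s4.png

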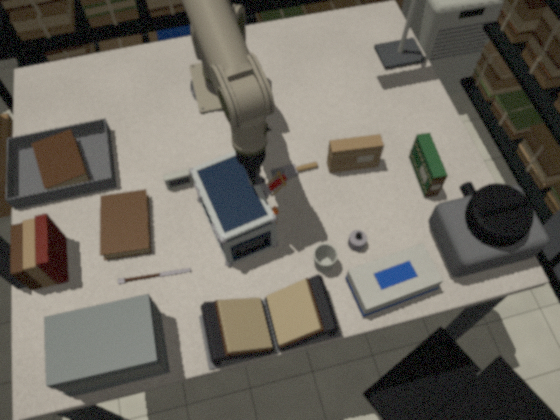

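Lid is at the clips with 8 N on it. I keep pressing down slowly.

Call:
move_arm(
  motion="0 0 -0.002 0; 0 0 -0.004 0; 0 0 -0.006 0; 0 0 -0.006 0",
)

```text
clock: 16.7
position: [0.5445, -0.017, 0.1751]
ee_rot: [-0.064, 0.704, 0.063, 0.704]
ft_force: [-4.0, 1.5, 9.8]
grip_width: -0.001
```

Call:
move_arm(
  motion="0 0 -0.001 0; 0 0 -0.003 0; 0 0 -0.003 0",
)

```text
clock: 17.08
position: [0.5447, -0.017, 0.1748]
ee_rot: [-0.064, 0.704, 0.063, 0.705]
ft_force: [-15.1, 0.6, 35.5]
grip_width: -0.001
```

Call:
move_arm(
  motion="0 0 0.03 0; 0 0 0.08 0; 0 0 0.13 0; 0 0 0.16 0; 0 0 0.16 0; 0 0 0.16 0",
  grip=1,
)

```text
clock: 17.82
position: [0.544, -0.0174, 0.3302]
ee_rot: [-0.063, 0.705, 0.063, 0.704]
ft_force: [0.2, -0.6, 0.0]
grip_width: 1.001
```

```bash
python3 st.py wrist w3; python3 st.py top t3
```

```text
clock 17.825 pos [ 0.544  -0.0174  0.3302] caseloc [-0.0612 -0.0013] jaw deg 10.28 down [-0.001 -0.    -1.   ] f [ 0.2 -0.6  0. ] g 1.001 q [ 0.48  0.17 -0.61  1.48  0.1   1.52  0.06]
clock 17.875 pos [ 0.5439 -0.0173  0.33  ] caseloc [-0.0614 -0.0014] jaw deg 10.29 down [-0.002 -0.    -1.   ] f [-0.2  0.2  1.1] g 0.997 q [ 0.48  0.17 -0.61  1.48  0.1   1.52  0.06]
```

View pics/w3.png

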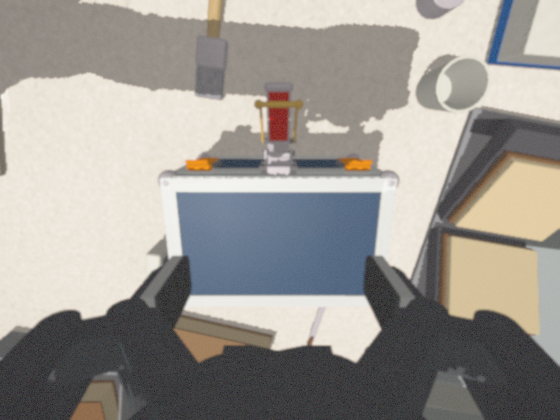

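View pics/t3.png

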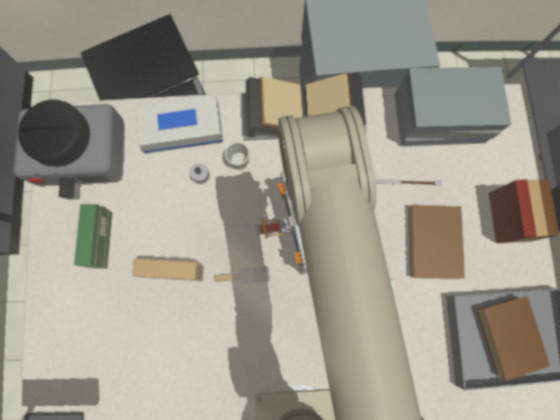

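```bash
cat > loc.py <<'E'
from h import *
from workcell import camera_info
q=np.load("case.npy")
def toloc(P):
    c,s=np.cos(q[2]),np.sin(q[2]);L=P.copy();L[...,:2]=(P[...,:2]-q[:2])@np.array([[c,-s],[s,c]]);return L
E
python3 - <<'E'
from loc import *
z=np.load("w3.npz");ci=camera_info("wrist");L=toloc(cloud(ci,z['d']));im=z['im']
for uv in [(280,190),(200,200),(360,200),(200,295),(360,295),(280,295)]: print("lid",uv,L[uv[1],uv[0]].round(4))
hsv=cv2.cvtColor(im,cv2.COLOR_RGB2HSV)
m=(hsv[...,0]>12)&(hsv[...,0]<30)&(hsv[...,1]>110);m[:90]=0;m[150:]=0;m[:,:240]=0;m[:,320:]=0
for nm,(a,b) in dict(kl=(252,265),bar=(266,292),kr=(293,306)).items():
    v,u=np.nonzero(m);k=(u>=a)&(u<=b)&(v<112);p=L[v[k],u[k]];print(nm,k.sum(),u[k].mean(),v[k].mean(),np.nanmedian(p,0).round(4),np.nanmax(p[:,2]).round(4))
m=(hsv[...,0]<10)|(hsv[...,0]>170);m&=hsv[...,1]>150;m[:85]=0;m[145:]=0;m[:,:265]=0;m[:,295:]=0
p=L[m];p=p[~np.isnan(p[:,0])];f=np.polyfit(p[:,0],p[:,2],1);print("lever plane slope",f,p[:,0].min(),p[:,0].max(),p[:,1].mean())
# front edge of lid top
k=(abs(L[...,2]-.175)<.006)&(abs(L[...,1])<.1);print("lid top x range",np.nanpercentile(L[k][:,0],[.2,99.8]).round(4))
k=(abs(L[...,2]-.175)<.006)&(L[...,0]>-.06)&(L[...,0]<0.02);print("lid top y range",np.nanpercentile(L[k][:,1],[.5,99.5]).round(4))
k=(L[...,0]<-.077)&(L[...,0]>-.105)&(abs(L[...,1])<.013)&(L[...,2]>.13)
p=L[k];i=np.argsort(p[:,0])[::6];print(p[i].round(3).tolist())
cv2.imwrite("pics/w3c.png",cv2.resize(im[80:190,220:340,::-1],None,fx=6,fy=5,interpolation=cv2.INTER_CUBIC))
E
```

```text
lid (280, 190) [-0.062   0.0007  0.1772]
lid (200, 200) [-0.0509 -0.0833  0.1754]
lid (360, 200) [-0.0506  0.0847  0.1748]
lid (200, 295) [ 0.0637 -0.092   0.1752]
lid (360, 295) [0.0634 0.0935 0.1756]
lid (280, 295) [0.0641 0.0009 0.1748]
kl 49 259.7551020408163 104.08163265306122 [-0.147  -0.0209  0.1517] 0.1549
bar 172 278.94767441860466 103.88372093023256 [-0.1471 -0.0003  0.1507] 0.1526
kr 75 297.52 104.41333333333333 [-0.1469  0.0186  0.152 ] 0.1547
lever plane slope [-0.60308857  0.05668703] -0.1585897022089054 -0.10964108744714701 -0.0011372558165337913
lid top x range [-0.0754  0.0779]
lid top y range [-0.1221  0.1196]
[[-0.098, -0.012, 0.151], [-0.098, -0.008, 0.15], [-0.098, -0.004, 0.15], [-0.098, 0.002, 0.149], [-0.098, -0.008, 0.157], [-0.097, -0.005, 0.156], [-0.097, -0.004, 0.156], [-0.097, -0.005, 0.157], [-0.096, -0.011, 0.156], [-0.096, 0.008, 0.156], [-0.096, 0.003, 0.156], [-0.096, 0.001, 0.157], [-0.095, -0.0, 0.156], [-0.095, -0.009, 0.156], [-0.095, 0.004, 0.158], [-0.094, -0.001, 0.157], [-0.094, 0.001, 0.157], [-0.094, -0.005, 0.156], [-0.092, -0.0, 0.148], 
[... 7436 characters left out ...]
8, 0.006, 0.431], [-0.08, 0.002, 0.166], [-0.08, -0.012, 0.43], [-0.08, 0.008, 0.427], [-0.08, 0.013, 0.428], [-0.08, 0.011, 0.424], [-0.08, -0.005, 0.166], [-0.08, 0.01, 0.429], [-0.08, 0.01, 0.429], [-0.08, -0.0, 0.165], [-0.08, 0.01, 0.429], [-0.08, 0.013, 0.421], [-0.08, 0.011, 0.425], [-0.08, -0.013, 0.429], [-0.08, 0.007, 0.165], [-0.08, 0.009, 0.429], [-0.08, -0.011, 0.429], [-0.08, -0.012, 0.428], [-0.079, 0.006, 0.428], [-0.079, 0.012, 0.426], [-0.079, 0.013, 0.429], [-0.079, 0.006, 0.43], [-0.079, 0.004, 0.167], [-0.079, 0.007, 0.166], [-0.079, -0.001, 0.166], [-0.079, -0.006, 0.165], [-0.078, 0.001, 0.167], [-0.078, -0.013, 0.166], [-0.078, -0.005, 0.166], [-0.078, -0.009, 0.165]]
```

View pics/w3c.png

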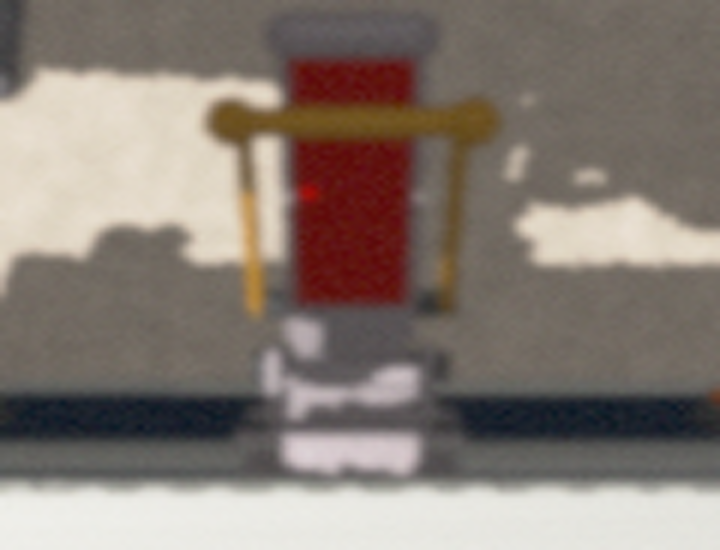

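Call:
move_arm(
  motion="-0.008 0.043 0 0; -0.0159 0.087 0 0; -0.0159 0.087 -0.04 0; -0.0159 0.087 -0.09 0; -0.0159 0.087 -0.13 0; -0.0159 0.087 -0.15 0; -0.0159 0.087 -0.15 0; -0.0159 0.087 -0.15 0",
  grip=1,
)

```text
clock: 18.92
position: [0.5287, 0.0702, 0.182]
ee_rot: [-0.064, 0.704, 0.064, 0.705]
ft_force: [-0.4, 0.1, 0.6]
grip_width: 0.997
```

```bash
python3 st.py wrist w4
```

```text
clock 18.925 pos [0.5287 0.0702 0.182 ] caseloc [-0.1501 -0.0007] jaw deg 10.31 down [ 0.001  0.    -1.   ] f [-0.4  0.1  0.6] g 0.997 q [ 0.38  0.23 -0.67  1.74  0.15  1.22 -0.15]
```

View pics/w4.png

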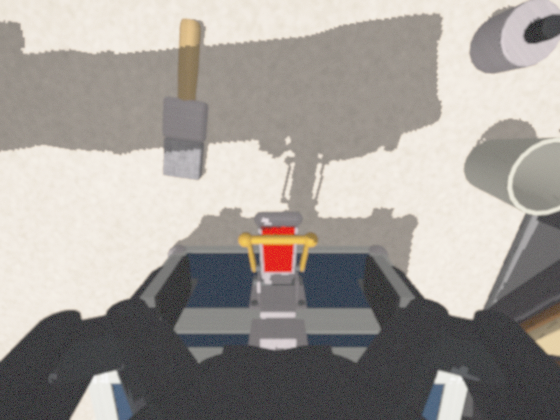

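Run:
```python
from loc import *
z=np.load("w4.npz");ci=camera_info("wrist");L=toloc(cloud(ci,z['d']));im=z['im']
hsv=cv2.cvtColor(im,cv2.COLOR_RGB2HSV)
for nm,(a,b,c,d) in dict(kl=(240,249,236,245),bar=(255,302,237,243),kr=(308,317,236,245)).items():
    p=L[c:d,a:b].reshape(-1,3);m=(hsv[c:d,a:b,1]>110).ravel();p=p[m];print(nm,np.nanmedian(p,0).round(4),np.nanmax(p[:,2]).round(4))
```

```text
kl [-0.1486 -0.0219  0.1531] 0.155
bar [-0.1481 -0.0005  0.1515] 0.1535
kr [-0.1483  0.021   0.1529] 0.1553
```

Call:
move_arm(
  motion="0 0 -0.02 0; 0 0 -0.04 0; 0 0 -0.05 0; 0 0 -0.053 0; 0 0 -0.053 0",
)

```text
clock: 19.6
position: [0.5288, 0.0702, 0.129]
ee_rot: [-0.064, 0.704, 0.064, 0.705]
ft_force: [1.2, -0.5, -0.1]
grip_width: 1.002
```

Call:
move_arm(
  motion="0 0 0 0; 0 0 0 0; 0 0 0 0; 0 0 0 0; 0 0 0 0",
  grip=0.5,
  force=20,
)

```text
clock: 20.23
position: [0.529, 0.0706, 0.1288]
ee_rot: [-0.063, 0.704, 0.064, 0.705]
ft_force: [3.5, 2.8, 2.4]
grip_width: 0.583
```

```bash
python3 st.py wrist w5
```

```text
clock 20.225 pos [0.529  0.0706 0.1288] caseloc [-0.1505 -0.0004] jaw deg 10.34 down [ 0.001  0.001 -1.   ] f [3.5 2.8 2.4] g 0.583 q [ 0.36  0.28 -0.66  1.8   0.19  1.12 -0.18]
```

View pics/w5.png

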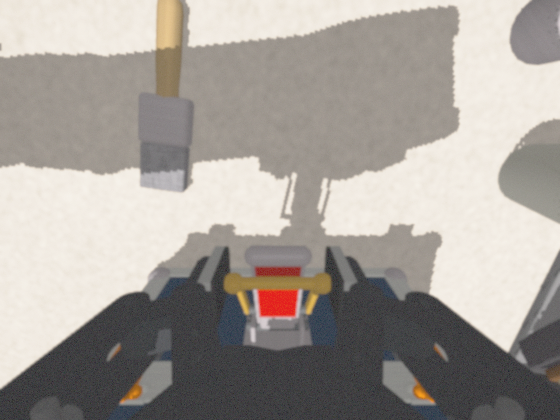

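Call:
move_arm(
  motion="0.0008 -0.0044 0.0045 0; 0.0016 -0.0088 0.008 0; 0.0026 -0.0143 0.012 0; 0.0036 -0.0199 0.0149 0; 0.0048 -0.026 0.0172 0; 0.0059 -0.0323 0.0187 0; 0.007 -0.0388 0.0195 0; 0.0082 -0.0453 0.0193 0; 0.0082 -0.0453 0.0193 0",
)

```text
clock: 21.4
position: [0.5369, 0.0238, 0.1475]
ee_rot: [-0.063, 0.704, 0.063, 0.704]
ft_force: [5.3, 1.3, -0.8]
grip_width: 0.583
```

```bash
python3 st.py wrist w6
```

```text
clock 21.4 pos [0.5369 0.0238 0.1475] caseloc [-0.103  -0.0009] jaw deg 10.24 down [ 0. -0. -1.] f [ 5.3  1.3 -0.8] g 0.583 q [ 0.43  0.27 -0.64  1.77  0.17  1.16 -0.08]
```

View pics/w6.png

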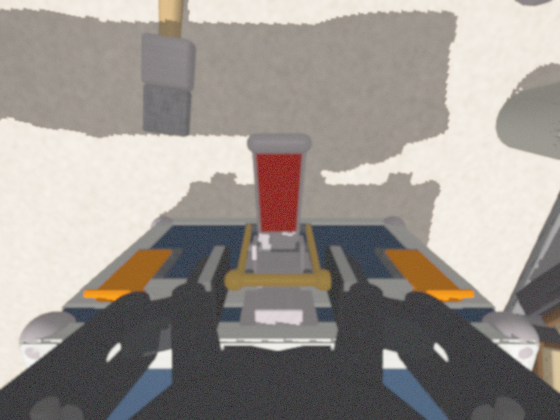

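Run:
```python
from loc import *
z=np.load("w6.npz");ci=camera_info("wrist");L=toloc(cloud(ci,z['d']))
print("bar",np.nanmedian(L[276:285,250:306].reshape(-1,3),0).round(4), "col profile:")
for v in range(240,330,4): print(v,np.nanmedian(L[v,268:292],0).round(4))
```

```text
bar [-0.1029 -0.0012  0.168 ] col profile:
240 [-0.1009 -0.0003  0.1166]
244 [-0.0971 -0.      0.1145]
248 [-0.0933  0.      0.1122]
252 [-0.0779  0.0003  0.0865]
256 [-0.0778  0.0006  0.0928]
260 [-0.0779  0.0001  0.0994]
264 [-0.0983 -0.0003  0.1438]
268 [-0.0984 -0.0006  0.1484]
272 [-0.0984 -0.0003  0.1528]
276 [-0.1042 -0.0004  0.1666]
280 [-0.1029 -0.0005  0.168 ]
284 [-0.1012 -0.0005  0.1688]
288 [-0.0849 -0.0003  0.1465]
292 [-0.085  -0.0003  0.1505]
296 [-0.0849 -0.0003  0.1541]
300 [-0.0851 -0.0004  0.158 ]
304 [-0.085  -0.0004  0.1612]
308 [-0.085  -0.0004  0.1645]
312 [-0.0841 -0.0004  0.1664]
316 [-0.0817 -0.0004  0.1663]
320 [-0.0794 -0.0004  0.1664]
324 [-0.0769 -0.0004  0.1661]
328 [-0.0757 -0.0004  0.1676]
```

Call:
move_arm(
  motion="0.0012 -0.0066 0 0; 0.0024 -0.0133 -0.001 0; 0.0024 -0.0133 -0.001 0; 0.0024 -0.0133 -0.004 0; 0.0024 -0.0133 -0.007 0; 0.0024 -0.0133 -0.007 0",
)

```text
clock: 22.2
position: [0.5395, 0.0111, 0.1406]
ee_rot: [-0.063, 0.704, 0.063, 0.705]
ft_force: [5.8, 1.6, -1.3]
grip_width: 0.577
```

```bash
python3 st.py wrist w7;  python3 - <<'E'
from loc import *
z=np.load("w7.npz");ci=camera_info("wrist");L=toloc(cloud(ci,z['d']))
for v in range(252,330,3): print(v,np.nanmedian(L[v,268:292],0).round(4))
E
```

```text
clock 22.2 pos [0.5395 0.0111 0.1406] caseloc [-0.09   -0.0007] jaw deg 10.29 down [ 0.001 -0.    -1.   ] f [ 5.8  1.6 -1.3] g 0.577 q [ 0.44  0.28 -0.63  1.78  0.18  1.14 -0.06]
252 [-9.800e-02 -1.000e-04  1.487e-01]
255 [-0.0982 -0.0002  0.1526]
258 [-0.098  -0.0002  0.1552]
261 [-0.0972 -0.0002  0.1568]
264 [-0.0955 -0.0002  0.1566]
267 [-8.840e-02 -1.000e-04  1.464e-01]
270 [-8.640e-02 -1.000e-04  1.461e-01]
273 [-0.0913 -0.0002  0.1577]
276 [-0.0911 -0.0002  0.1601]
279 [-0.0901 -0.0002  0.1611]
282 [-0.0888 -0.0002  0.1617]
285 [-0.087  -0.0002  0.1613]
288 [-0.0848 -0.0002  0.1603]
291 [-0.0849 -0.0002  0.163 ]
294 [-0.0848 -0.0003  0.1652]
297 [-0.0838 -0.0003  0.1662]
300 [-0.0824 -0.0003  0.1664]
303 [-0.0806 -0.0003  0.1662]
306 [-0.0791 -0.0003  0.1662]
309 [-0.0774 -0.0003  0.1662]
312 [-0.0758 -0.0003  0.1662]
315 [-0.0755 -0.      0.168 ]
318 [-0.0756 -0.0003  0.1702]
321 [-0.0757 -0.0003  0.1723]
324 [-0.0758 -0.0003  0.1746]
327 [-0.0748 -0.0003  0.1752]
```

View pics/w7.png

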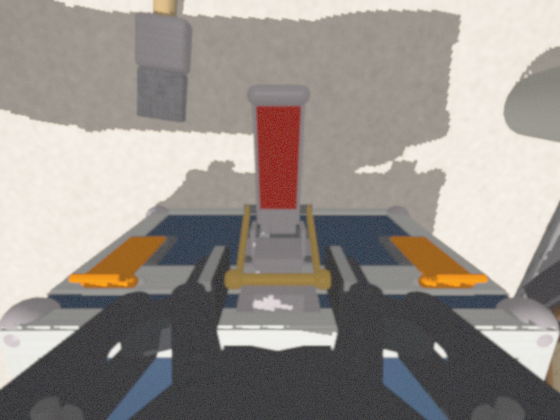

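Call:
move_arm(
  motion="0 0 -0.003 0; 0 0 -0.006 0; 0 0 -0.009 0; 0 0 -0.009 0; 0 0 -0.009 0",
)

```text
clock: 22.88
position: [0.5395, 0.0111, 0.1317]
ee_rot: [-0.063, 0.704, 0.063, 0.705]
ft_force: [5.4, 0.9, 0.4]
grip_width: 0.58
```

```bash
python3 st.py wrist w8;  python3 - <<'E'
from loc import *
z=np.load("w8.npz");ci=camera_info("wrist");L=toloc(cloud(ci,z['d']))
for v in range(246,306,3): print(v,np.nanmedian(L[v,268:292],0).round(4))
E
```

```text
clock 22.875 pos [0.5395 0.0111 0.1317] caseloc [-0.0901 -0.0007] jaw deg 10.29 down [ 0.001 -0.    -1.   ] f [5.4 0.9 0.4] g 0.58 q [ 0.44  0.29 -0.62  1.78  0.18  1.13 -0.07]
246 [-0.0775  0.0004  0.0879]
249 [-0.0774  0.0004  0.0925]
252 [-0.0776  0.0003  0.0974]
255 [-9.800e-02 -1.000e-04  1.432e-01]
258 [-0.098  -0.0002  0.1464]
261 [-0.0982 -0.0002  0.1497]
264 [-0.098  -0.0002  0.1524]
267 [-0.098  -0.0002  0.1553]
270 [-0.0974 -0.0003  0.1568]
273 [-0.0959 -0.0003  0.1568]
276 [-0.0944 -0.0003  0.1568]
279 [-0.0901 -0.0002  0.1521]
282 [-0.0886 -0.0002  0.1523]
285 [-0.0869 -0.0002  0.1521]
288 [-0.0846 -0.0002  0.1511]
291 [-0.085  -0.0002  0.1542]
294 [-0.0848 -0.0002  0.1563]
297 [-0.085  -0.0003  0.159 ]
300 [-0.0848 -0.0003  0.1609]
303 [-0.0848 -0.0003  0.1631]
```

View pics/w8.png

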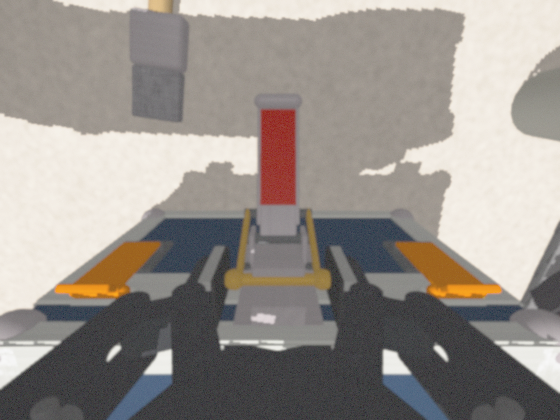

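Run:
```python
from loc import *
from workcell import get_obs
ci=camera_info("top");z=np.load("top0.npz");L=toloc(cloud(ci,z['d']))
# obstacles in front region
m=(L[...,2]>.006)&(L[...,0]<-.1)&(L[...,0]>-.32)&(abs(L[...,1])<.2)
nn,l,st,c=cv2.connectedComponentsWithStats(m.astype(np.uint8))
for i in range(1,nn):
    if st[i,4]>15: p=L[l==i];print(c[i].round(),p.min(0).round(3),p.max(0).round(3))
o=get_obs();ci=camera_info("wrist");Rt=R.from_quat(o['ee_rot'])
print("cam in tool",Rt.inv().apply(ci['eye']-o['position']).round(3))
# gripper geometry, open state w4 : pose then
z=np.load("w4.npz")
# relative cam pose constant
rel_e=Rt.inv().apply(ci['eye']-o['position']);rel_R=Rt.inv()*R.from_quat(ci['attitude'])
cj=dict(ci);cj['eye']=rel_e;cj['attitude']=rel_R.as_quat()
for f in ["w3","w8"]:
    T=cloud(cj,np.load(f+".npz")['d']).reshape(-1,3);T=T[~np.isnan(T[:,0])]
    for a in np.arange(-.12,.02,.01):
        k=(T[:,0]>a)&(T[:,0]<a+.01)&(abs(T[:,1])<.06)&(abs(T[:,2])<.1)
        if k.sum()>5:
            p=T[k];print(f,"x",a.round(3),"n",k.sum(),"z",np.percentile(p[:,2],[0,5,95,100]).round(3),"|z|min",abs(p[:,2]).min().round(3),"y",p[:,1].min().round(3),p[:,1].max().round(3))
```

```text
[200. 179.] [-0.312  0.188  0.006] [-0.27   0.2    0.049]
[194. 210.] [-0.32   0.098  0.007] [-0.317  0.111  0.122]
[269. 228.] [-0.169 -0.025  0.009] [-0.1    0.026  0.164]
[246. 276.] [-0.311 -0.122  0.006] [-0.161 -0.072  0.026]
cam in tool [-0.143  0.073 -0.001]
w3 x -0.11 n 1551 z [-0.023 -0.021  0.02   0.022] |z|min 0.007 y 0.018 0.022
w3 x -0.1 n 9750 z [-0.064 -0.059  0.058  0.064] |z|min 0.0 y 0.004 0.022
w3 x -0.09 n 14235 z [-0.073 -0.063  0.063  0.072] |z|min 0.0 y -0.009 0.019
w3 x -0.08 n 10178 z [-0.075 -0.069  0.068  0.073] |z|min 0.0 y -0.014 0.018
w3 x -0.07 n 9666 z [-0.075 -0.068  0.067  0.074] |z|min 0.032 y -0.013 0.016
w3 x -0.06 n 1749 z [-0.072 -0.064  0.062  0.072] |z|min 0.041 y 0.001 0.014
w3 x -0.05 n 1449 z [-0.057 -0.053  0.051  0.056] |z|min 0.041 y -0.011 0.012
w3 x -0.04 n 1480 z [-0.057 -0.055  0.053  0.056] |z|min 0.041 y -0.011 0.012
w3 x -0.03 n 1170 z [-0.057 -0.054  0.053  0.056] |z|min 0.042 y -0.012 0.011
w3 x -0.02 n 416 z [-0.055 -0.046  0.045  0.054] |z|min 0.042 y -0.012 0.011
w8 x -0.11 n 1319 z [-0.021 -0.019  0.018  0.019] |z|min 0.007
[... 232 characters left out ...]
.013 0.018
w8 x -0.07 n 5187 z [-0.062 -0.057  0.055  0.06 ] |z|min 0.018 y -0.013 0.018
w8 x -0.06 n 6590 z [-0.059 -0.053  0.052  0.057] |z|min 0.022 y -0.013 0.015
w8 x -0.05 n 7616 z [-0.1   -0.093  0.093  0.1  ] |z|min 0.0 y -0.058 0.014
w8 x -0.04 n 4787 z [-0.1   -0.093  0.093  0.1  ] |z|min 0.0 y -0.016 0.012
w8 x -0.03 n 5718 z [-0.1   -0.093  0.093  0.1  ] |z|min 0.0 y -0.018 0.012
w8 x -0.02 n 5000 z [-0.1   -0.095  0.094  0.1  ] |z|min 0.0 y -0.018 0.012
w8 x -0.01 n 2449 z [-0.1   -0.093  0.092  0.1  ] |z|min 0.002 y -0.016 0.011
w8 x -0.0 n 2062 z [-0.1   -0.093  0.092  0.099] |z|min 0.015 y -0.016 0.011
w8 x 0.01 n 2091 z [-0.1   -0.091  0.091  0.1  ] |z|min 0.0 y -0.018 0.015
```

Call:
move_arm(
  motion="0 0 0 0; 0 0 0 0; 0 0 0 0; 0 0 0.03 0; 0 0 0.08 0; 0 0 0.13 0; 0 0 0.17 0; 0 0 0.17 0",
  grip=1,
)

```text
clock: 23.92
position: [0.54, 0.0118, 0.3047]
ee_rot: [-0.064, 0.703, 0.063, 0.706]
ft_force: [-0.0, 0.9, -0.3]
grip_width: 1.0
```

```bash
python3 st.py wrist w9;  python3 - <<'E'
from loc import *
z=np.load("w9.npz");ci=camera_info("wrist");L=toloc(cloud(ci,z['d']));im=z['im']
hsv=cv2.cvtColor(im,cv2.COLOR_RGB2HSV)
m=((hsv[...,0]<10)|(hsv[...,0]>170))&(hsv[...,1]>140)&(abs(L[...,1])<.02)&(L[...,0]<-.09)&(L[...,0]>-.2)
p=L[m];print(len(p),p.min(0),p.max(0),"slope",np.polyfit(p[:,0],p[:,2],1))
m=(hsv[...,0]>12)&(hsv[...,0]<30)&(hsv[...,1]>110)&(abs(L[...,1])<.03)&(L[...,0]<-.07)&(L[...,0]>-.12)&(L[...,2]>.1)
p=L[m];k=p[:,2]>.147;print("bar",k.sum(),np.median(p[k],0).round(4),p[k].max(0).round(4),p[k].min(0).round(4))
m=(L[...,0]<-.13)&(L[...,0]>-.2)&(abs(L[...,1])<.012)&(L[...,2]>.02)
p=L[m];i=np.argsort(p[:,0])[::40];print(p[i].round(3).tolist())
E
```

```text
clock 23.925 pos [0.54   0.0118 0.3047] caseloc [-0.0906  0.    ] jaw deg 10.32 down [ 0.005 -0.    -1.   ] f [-0.   0.9 -0.3] g 1.0 q [ 0.46  0.16 -0.64  1.55  0.1   1.46  0.  ]
826 [-0.16653279 -0.01169134  0.07934685] [-0.11258577  0.00728253  0.10305092] slope [0.39334022 0.14598767]
bar 304 [-0.0881 -0.0033  0.15  ] [-0.0832  0.0227  0.3961] [-0.1066 -0.0282  0.1472]
[[-0.176, -0.003, 0.079], [-0.173, -0.001, 0.081], [-0.171, -0.001, 0.081], [-0.169, -0.006, 0.08], [-0.167, 0.009, 0.078], [-0.164, -0.005, 0.081], [-0.162, -0.003, 0.082], [-0.16, 0.001, 0.083], [-0.157, 0.0, 0.084], [-0.155, 0.006, 0.084], [-0.153, -0.003, 0.084], [-0.15, -0.009, 0.088], [-0.147, 0.005, 0.089], [-0.145, 0.001, 0.09], [-0.143, -0.009, 0.09], [-0.141, -0.002, 0.091], [-0.138, -0.006, 0.091], [-0.136, -0.009, 0.092], [-0.134, 0.008, 0.092], [-0.132, -0.002, 0.092]]
```

View pics/w9.png

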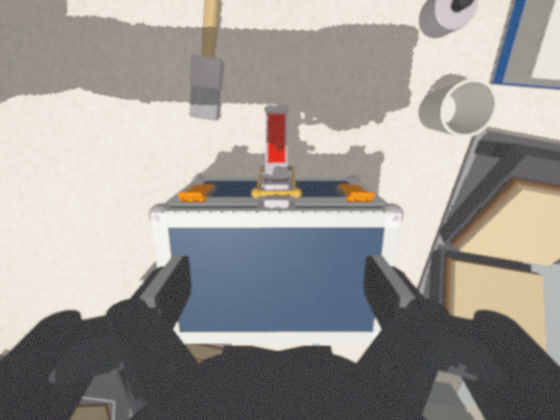

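Call:
move_arm(
  motion="-0.003 0.016 0 -0.17; -0.006 0.033 0 -0.34; -0.01 0.055 0 -0.51; -0.014 0.077 0 -0.68; -0.018 0.099 0 -0.85; -0.022 0.12 0 -1.02; -0.0241 0.1323 0 -1.19; -0.0241 0.1323 0 -1.36; -0.0241 0.1323 0 -1.5; -0.0241 0.1323 0 -1.571",
)

```text
clock: 25.22
position: [0.5142, 0.1435, 0.2999]
ee_rot: [0.453, 0.543, -0.455, 0.542]
ft_force: [-0.3, -0.2, 0.3]
grip_width: 1.0
```

Call:
move_arm(
  motion="0 0 -0.04 0; 0 0 -0.09 0; 0 0 -0.14 0; 0 0 -0.18 0; 0 0 -0.21 0; 0 0 -0.218 0; 0 0 -0.218 0; 0 0 -0.218 0",
)

```text
clock: 26.22
position: [0.5155, 0.144, 0.0848]
ee_rot: [0.454, 0.542, -0.453, 0.543]
ft_force: [-0.3, -0.9, 0.2]
grip_width: 1.002
```

```bash
python3 st.py wrist w10; python3 st.py scene s10
```

```text
clock 26.225 pos [0.5155 0.144  0.0848] caseloc [-0.2251 -0.0004] jaw deg -79.7 down [ 0.002  0.    -1.   ] f [-0.3 -0.9  0.2] g 1.002 q [ 0.16  0.33 -0.59  1.84  0.21  1.03 -1.91]
clock 26.275 pos [0.5156 0.144  0.0848] caseloc [-0.2251 -0.0003] jaw deg -79.7 down [ 0.002  0.    -1.   ] f [ 1.1  0.2 -0.4] g 0.999 q [ 0.16  0.33 -0.59  1.84  0.21  1.03 -1.91]
```

View pics/w10.png

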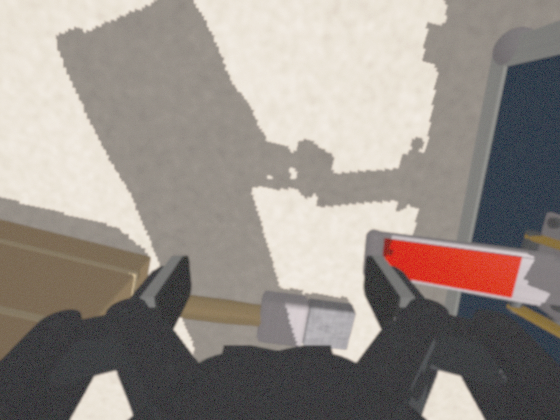

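View pics/s10.png

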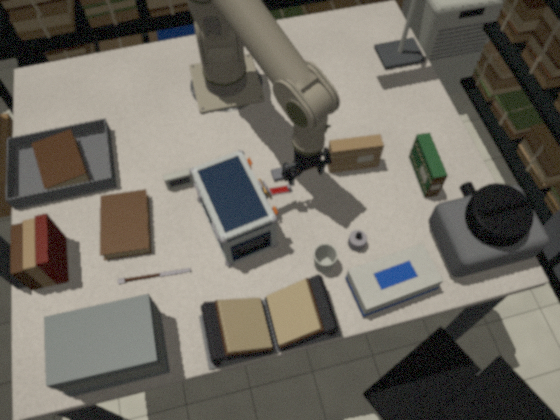

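Call:
move_arm(
  motion="0.0007 -0.0039 -0.0133 0; 0.001 -0.0057 -0.02 0; 0.0014 -0.008 -0.0275 0; 0.0021 -0.0118 -0.0353 0; 0.0028 -0.0155 -0.041 0; 0.0035 -0.0195 -0.0465 0; 0.0043 -0.0236 -0.0511 0; 0.005 -0.0275 -0.055 0; 0.0064 -0.0354 -0.0618 0; 0.0064 -0.0354 -0.0618 0",
)

```text
clock: 27.58
position: [0.5209, 0.1073, 0.021]
ee_rot: [0.453, 0.543, -0.454, 0.542]
ft_force: [-0.9, 0.7, 0.9]
grip_width: 0.999
```

```bash
python3 st.py wrist w11; python3 st.py scene s11
python3 - <<'E'
import cv2
a=cv2.imread("pics/s11.png");cv2.imwrite("pics/s11c.png",cv2.resize(a[110:250,200:360],None,fx=4,fy=4,interpolation=cv2.INTER_CUBIC))
E
```

```text
clock 27.575 pos [0.5209 0.1073 0.021 ] caseloc [-0.188  -0.0017] jaw deg -79.77 down [-0.001 -0.001 -1.   ] f [-0.9  0.7  0.9] g 0.999 q [ 0.18  0.41 -0.55  1.89  0.27  0.91 -1.89]
clock 27.625 pos [0.521  0.1078 0.0213] caseloc [-0.1885 -0.0016] jaw deg -79.75 down [-0.001 -0.    -1.   ] f [-0.2  0.6  0.1] g 0.999 q [ 0.18  0.41 -0.55  1.89  0.27  0.91 -1.89]
```

View pics/w11.png

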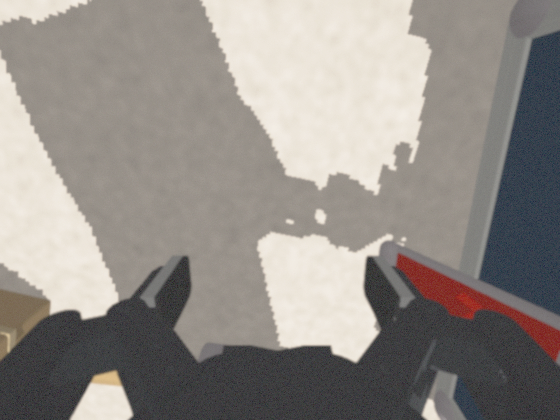

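View pics/s11c.png

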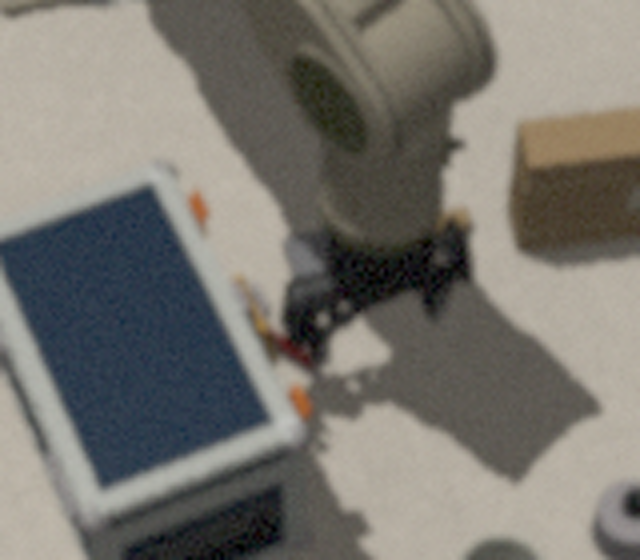

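Run:
```python
from loc import *
z=np.load("w11.npz");ci=camera_info("wrist");L=toloc(cloud(ci,z['d']));im=z['im']
for uv in [(390,250),(400,262),(420,270),(450,285),(480,300),(520,320),(545,335)]: print(uv,L[uv[1],uv[0]].round(4))
```

```text
(390, 250) [-0.1362  0.0115  0.0392]
(400, 262) [-0.1318  0.0064  0.0412]
(420, 270) [-0.1276  0.008   0.0515]
(450, 285) [-0.1214  0.008   0.0631]
(480, 300) [-0.1166  0.0083  0.0734]
(520, 320) [-0.1108  0.0081  0.0838]
(545, 335) [-0.107   0.0067  0.0889]
```

Call:
move_arm(
  motion="-0.0025 0.014 0 0; -0.0032 0.0177 0 0; -0.0032 0.0177 -0.008 0; -0.0032 0.0177 -0.016 0; -0.0032 0.0177 -0.016 0",
)

```text
clock: 28.3
position: [0.5173, 0.1263, 0.0047]
ee_rot: [0.453, 0.543, -0.453, 0.542]
ft_force: [0.1, 5.7, -2.5]
grip_width: 0.994
```

```bash
python3 st.py wrist w12
python3 - <<'E'
from loc import *
z=np.load("w12.npz");ci=camera_info("wrist");L=toloc(cloud(ci,z['d']));im=z['im']
hsv=cv2.cvtColor(im,cv2.COLOR_RGB2HSV)
m=((hsv[...,0]<10)|(hsv[...,0]>170))&(hsv[...,1]>140)&(abs(L[...,1])<.02)&(L[...,0]<-.09)&(L[...,0]>-.2)
p=L[m];print(len(p),p.min(0),p.max(0),"t",np.arctan(-np.polyfit(p[:,2],p[:,0],1)[0]))
E
```

```text
clock 28.3 pos [0.5173 0.1263 0.0047] caseloc [-0.2073 -0.0018] jaw deg -79.69 down [-0.002  0.    -1.   ] f [ 0.1  5.7 -2.5] g 0.994 q [ 0.14  0.44 -0.55  1.9   0.29  0.88 -1.94]
2563 [-0.15203271 -0.00212049  0.04650654] [-0.12168611  0.01155013  0.08754624] t -0.5805852309313668
```

View pics/w12.png

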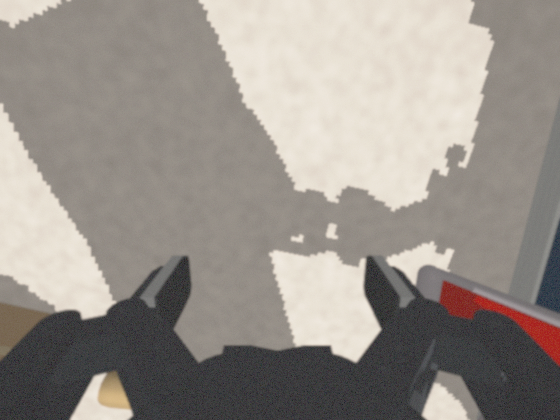

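Call:
move_arm(
  motion="0.0007 -0.004 0 0; 0.0014 -0.008 0 0; 0.0021 -0.012 0 0; 0.0029 -0.016 0 0; 0.0036 -0.02 0 0; 0.0036 -0.02 0 0",
)

```text
clock: 29.1
position: [0.5221, 0.105, 0.006]
ee_rot: [0.453, 0.542, -0.454, 0.543]
ft_force: [0.1, 0.5, -0.0]
grip_width: 0.998
```

```bash
python3 st.py wrist w13
python3 - <<'E'
from loc import *
z=np.load("w13.npz");ci=camera_info("wrist");L=toloc(cloud(ci,z['d']));im=z['im']
hsv=cv2.cvtColor(im,cv2.COLOR_RGB2HSV)
m=((hsv[...,0]<10)|(hsv[...,0]>170))&(hsv[...,1]>140)&(abs(L[...,1])<.02)&(L[...,0]<-.09)&(L[...,0]>-.2)
p=L[m];print(len(p),p.min(0),p.max(0),"t",np.arctan(-np.polyfit(p[:,2],p[:,0],1)[0]))
E
```

```text
clock 29.1 pos [0.5221 0.105  0.006 ] caseloc [-0.1856 -0.0009] jaw deg -79.77 down [ 0.    -0.001 -1.   ] f [ 0.1  0.5 -0. ] g 0.998 q [ 0.18  0.44 -0.54  1.9   0.29  0.88 -1.9 ]
2508 [-0.13343553 -0.003327    0.03431496] [-0.10516086  0.01136824  0.08790503] t -0.3291540889684304
```

View pics/w13.png

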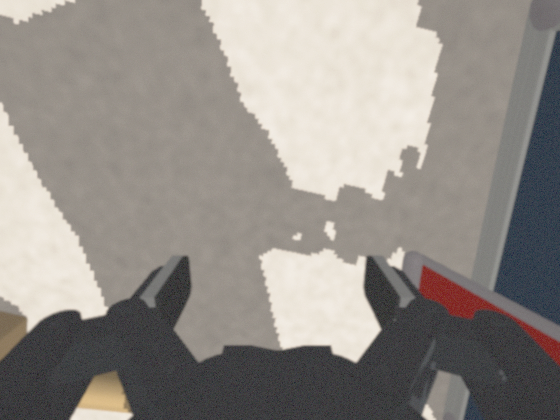

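Call:
move_arm(
  motion="0.0007 -0.004 0 0; 0.0014 -0.008 0 0; 0.0018 -0.01 0 0; 0.0018 -0.01 0 0",
)

```text
clock: 29.65
position: [0.5236, 0.0958, 0.0058]
ee_rot: [0.453, 0.543, -0.453, 0.543]
ft_force: [-0.3, 0.0, -0.3]
grip_width: 1.004
```

```bash
python3 st.py wrist w14
python3 - <<'E'
from loc import *
z=np.load("w14.npz");ci=camera_info("wrist");L=toloc(cloud(ci,z['d']));im=z['im']
hsv=cv2.cvtColor(im,cv2.COLOR_RGB2HSV)
m=((hsv[...,0]<10)|(hsv[...,0]>170))&(hsv[...,1]>140)&(abs(L[...,1])<.02)&(L[...,0]<-.08)&(L[...,0]>-.2)
p=L[m];i=np.argsort(p[:,2])[::150];print(p[i].round(4).tolist())
E
```

```text
clock 29.65 pos [0.5236 0.0958 0.0058] caseloc [-0.1762 -0.0011] jaw deg -79.72 down [ 0. -0. -1.] f [-0.3  0.  -0.3] g 1.004 q [ 0.2   0.44 -0.54  1.9   0.28  0.88 -1.88]
[[-0.0954, -0.0009, 0.0285], [-0.0955, 0.0046, 0.0317], [-0.0969, 0.0097, 0.034], [-0.0961, 0.0027, 0.0361], [-0.0963, -0.0104, 0.0382], [-0.0962, -0.0059, 0.0401], [-0.0964, -0.0017, 0.042], [-0.0965, 0.0029, 0.0439], [-0.0963, -0.0024, 0.0458], [-0.0953, 0.008, 0.0484], [-0.0964, 0.0038, 0.0507], [-0.0957, 0.0025, 0.0538], [-0.0967, 0.0039, 0.0574], [-0.0964, 0.0062, 0.0611], [-0.096, 0.009, 0.0649], [-0.1037, 0.0104, 0.0678], [-0.0962, 0.0058, 0.0705], [-0.0962, 0.0066, 0.0728], [-0.0959, 0.006, 0.075], [-0.0966, 0.0059, 0.0772], [-0.0964, 0.007, 0.0792]]
```

View pics/w14.png

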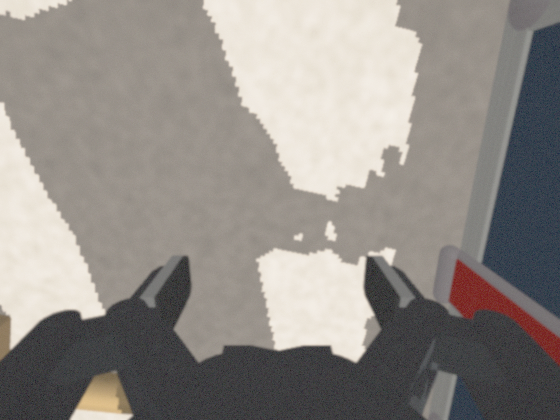

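Snapped: the lever's face now stands vertical at local x = -0.096 from z 0.03 to 0.08. I back out and rise, then check.

Call:
move_arm(
  motion="-0.005 0.03 0 0; -0.009 0.05 0.01 0; -0.009 0.05 0.05 0; -0.009 0.05 0.1 0; -0.009 0.05 0.16 0; -0.009 0.05 0.22 0; -0.009 0.05 0.28 0; -0.009 0.05 0.3 0; -0.009 0.05 0.3 0",
)

```text
clock: 30.82
position: [0.5148, 0.1469, 0.3079]
ee_rot: [0.454, 0.542, -0.452, 0.544]
ft_force: [-0.7, 0.0, -0.8]
grip_width: 1.001
```

```bash
python3 st.py wrist w15; python3 st.py scene s15;python3 st.py top t15
python3 - <<'E'
from loc import *
for n,f,f0 in [("wrist","w15",None),("scene","s15","scene0"),("top","t15","top0")]:
    z=np.load(f+".npz");ci=camera_info(n);L=toloc(cloud(ci,z['d']));im=z['im']
    hsv=cv2.cvtColor(im,cv2.COLOR_RGB2HSV)
    m=(abs(L[...,2]-.175)<.02)&(abs(L[...,1])<.1)&(abs(L[...,0])<.06);p=L[m]
    if len(p)>50: 
        A=np.c_[p[:,0],np.ones(len(p))];print(n,"lid slope,z",np.linalg.lstsq(A,p[:,2],rcond=None)[0].round(4))
    m=(hsv[...,0]>12)&(hsv[...,0]<30)&(hsv[...,1]>100)&(abs(L[...,1])<.03)&(L[...,0]<-.07)&(L[...,0]>-.12)&(L[...,2]>.146)&(L[...,2]<.16)
    p=L[m]
    if len(p): print(n,"bar",len(p),np.median(p,0).round(4))
    m=((hsv[...,0]<10)|(hsv[...,0]>170))&(hsv[...,1]>140)&(abs(L[...,1])<.02)&(L[...,0]<-.08)&(L[...,0]>-.2)
    p=L[m]
    if len(p): print(n,"red",len(p),p.min(0).round(3),p.max(0).round(3))
a=cv2.imread("pics/s15.png");cv2.imwrite("pics/s15c.png",cv2.resize(a[100:280,150:390],None,fx=3.2,fy=3.2,interpolation=cv2.INTER_CUBIC))
E
```

```text
clock 30.825 pos [0.5148 0.1469 0.3079] caseloc [-0.2281 -0.0006] jaw deg -79.65 down [ 0.003  0.    -1.   ] f [-0.7  0.  -0.8] g 1.001 q [ 0.2   0.15 -0.62  1.55  0.09  1.47 -1.82]
clock 30.875 pos [0.5143 0.1465 0.3061] caseloc [-0.2278 -0.0012] jaw deg -79.66 down [ 0.001 -0.    -1.   ] f [ 0.1 -0.  -0.6] g 0.999 q [ 0.2   0.15 -0.62  1.55  0.09  1.47 -1.82]
clock 30.925 pos [0.514  0.1462 0.3051] caseloc [-0.2275 -0.0015] jaw deg -79.66 down [-0.001 -0.    -1.   ] f [-0.   0.2 -0.3] g 1.003 q [ 0.2   0.15 -0.62  1.55  0.09  1.47 -1.82]
wrist lid slope,z [0.0032 0.1721]
wrist bar 273 [-0.0885 -0.0027  0.1482]
wrist red 200 [-0.173 -0.013  0.027] [-0.094  0.007  0.332]
scene lid slope,z [0.0009 0.1744]
scene bar 16 [-0.0888  0.0167  0.1518]
scene red 4 [-0.199  0.005  0.361] [-0.167  0.018  0.445]
top lid slope,z [-0.0005  0.1752]
top bar 56 [-0.0898  0.0013  0.1515]
```

View pics/s15c.png

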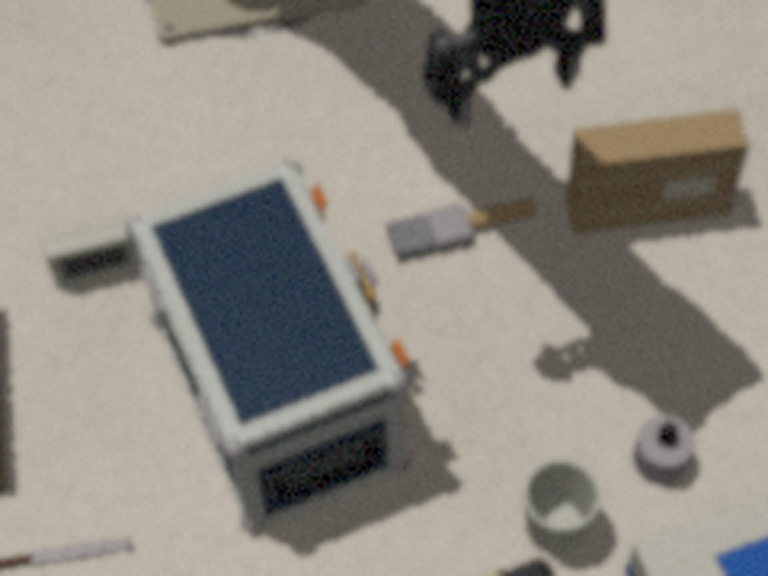

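View pics/w15.png

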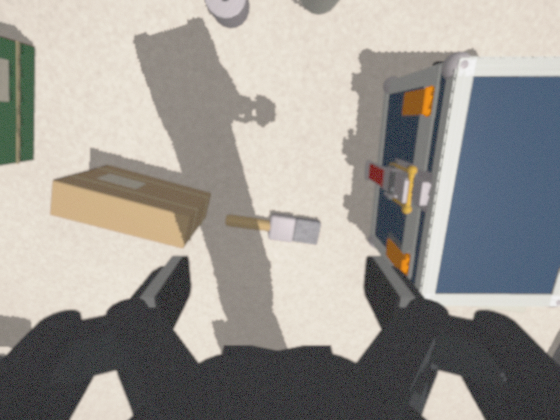

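View pics/t15.png

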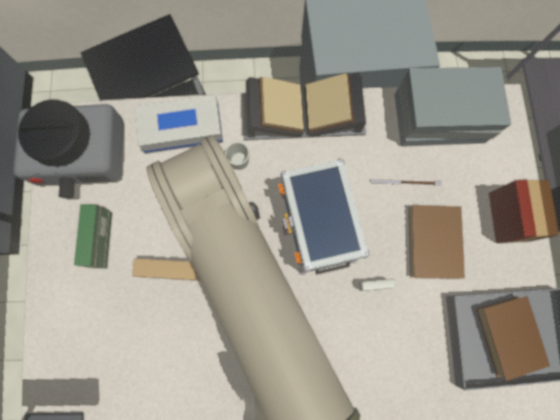

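```bash
python3 -c "
from workcell import *
print(hand_in())"
```

```text
the job is handed in; nothing more can be done
None
```

I lifted the nearer of the two green registers and lowered it upright into the foam slot. I then swung the lid over and pressed it past its clips, hooked the loop bar over the keeper, and pushed the red lever down until it snapped. I handed the job in at about 31 s of the 72 s allowed; `hand_in` reports no verdict.

What the last checks showed:
- **Register:** seen upright in the slot just after I let go of it. The lid now hides it, so I did not see it again.
- **Lid:** flat at 174–175 mm in the top and scene cameras. The wrist camera read 172 mm, taken while the arm was still settling. The press peaked at about 35 N, straight after the lid clicked shut. That push came from the closed fingertips.
- **Loop bar:** about 1–2 mm from the keeper seat in all three views, inside the 6 mm limit.
- **Lever:** its face was vertical from 28 to 79 mm height, against the case. After I backed off, the wrist camera still showed it down.
- **Surroundings:** the gripper touches nothing, and the bystanders I could see had not visibly moved. I compared the pictures by eye rather than measuring each one.

Nothing failed. The wrist camera read the latch parts about 1.5 mm nearer the back of the case than my case fit. I used the wrist readings for hooking the bar.

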